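# Pack the pot handles, close the transit case and hang its tag

### The arm

A 6-joint arm with a two-finger parallel gripper is mounted at the origin on the work surface. World frame = base frame: x ahead of the robot, y to its left, z up, the work surface at z = 0. Lengths are in m, angles in rad, forces in N, time in s.
With the tool pointing down it reaches from about 0.375 to 0.9 m from the base axis. Payload 3.1 kg.
Tool frame: the origin (TCP) lies midway between the tips of the shut fingers; the grasp point (between the pads) lies 19 mm behind it (manip.pinch_z is the distance from the TCP to the grasp point, in m); z points along the fingers, y is the line along which they close (so a half turn about z gives the same grasp; the last joint's range is limited). The gripper opens to 85 mm and grips with 20 to 120 N. Pads are 22 mm wide; open, the fingers measure 114 mm over their backs; the gripper's body (76 mm by 85 mm) begins 54 mm behind the grasp point. The pads swing forward as they close: fully open they stand 13 mm farther back than shut.
Start: joints at [-1.399, 0.527, 1.433, -0, 1.181, -0.178], TCP at [0.214, -0.587, 0.231] pointing down, gripper open.
Joint ranges: [-3.08, 3.08], [-0.75, 2.2], [0.22, 2.44], [-1.43, 4.57], [0, 2.65], [-2.85, 2.85]. Speed limits (rad/s): [2.79, 2.79, 3.14, 3.14, 3.14, 3.14].

### API

Orientations are given as a unit quaternion [x, y, z, w].
In Python, from station import manip, viewer, ticket gives the robot as it stands.
- The arm moves only by the shell command python3 -m creep 'ROWS' [FORCE]. ROWS is JSON, a list of rows, each an object with "slide": the shift along the tool's x, y, z in cm, a list of three; "angular": the turn, a rotation vector about the tool's x, y, z in rad, a list of three; "claw": the opening, from -1 (shut) to 1 (fully open). A call has 1 to 10 rows; each row shifts and turns the commanded pose from where the row before left it, along the tool's axes as they then stand; what a row does not reach is not made up. A row lasts 1/12 s, in which the tool goes at most 41.7 mm and 7.16 degrees, less where a joint would pass 70% of its speed; a pose out of reach is approached as far as the arm can. A call with a gripper value outside its range is refused whole. The fingers move at their own pace and stop on an object; FORCE is the grip in N (left out, the last holds). Time passes only in rows, so rows that do not move let the fingers close. It gives the time, the measured TCP pose, the force, the opening and the grip force at its end, in the units of the state.
- manip.sense(): the state, without advancing time (a new reading comes with each control period).
- viewer.snapshot(name): name is "scene" or "top" or "wrist"; returns the picture (400x640x3 uint8, blue, green, red); there is no depth.
- viewer.calibration(name): a dict with "fov_y" (degrees; the focal length in pixels is half the picture's height over the tangent of half this angle, whatever the lens; pixels are square), "cx", "cy" (the principal point, pixels), "T" (4x4, takes a point from camera to world coordinates); the wrist camera has in their place "tool_from_camera" (4x4, takes a point from camera to tool coordinates, whose origin is the TCP and whose axes are the flange's). Camera axes: x right, y up, looking along -z (the intrinsics and any distortion apply to the point x, -y, -z); pixel columns grow to the right and rows downward; lengths in m; the calibration is good to about 2 mm. A picture is of the moment at which its call begins: read the wrist's pose just before it. calibration takes no time and is no camera call.
- ticket.sign_off(): hands the job in; it is judged then, once.
The state is a dict: "t": time; "q": joint angles; "qd": joint speeds; "tau": joint torques, N m; "tcp_pos": TCP position; "tool_rot": TCP orientation; "force": force on the tool from outside, world axes, zero at the start; "ft_torque": the same for the moment, N m; "finger_gap": opening from 0.0 (shut) to 1.0 (fully open); "gripper_force": force on a finger pad.
Only numpy, scipy, OpenCV 4.12 (cv2) and the standard library are available. Lean on these libraries where they do the work, as an engineer would, in place of code of your own. Each camera call takes 0.05 s, during which the arm holds its last target. There are 200 camera calls.

### The job

Pack every loose black pot handle on the bench into the orange transit case: swing the case's red clamp arm up out of the way, lay the handles inside, seat the aluminium cover plate flush on the case over both pins, then swing the clamp arm fully down onto the cover. Last of all, when the case is clamped, hang the green saddle tag astride the steel rail to show that the case is ready. Do not disturb the cake tin, the label roll and the carton.

Things in the scene. Friction and masses are not known exactly. Their poses are not given: they have to be found in the camera images.
- case: fixed orange open case, 164 (x) by 202 mm (y), rim 48 mm high, walls 7, floor 5 mm; origin at its underside's centre. Its inner corners (+x,+y) and (-x,-y) hold 24 mm square posts up to the rim, each with an upright steel pin (10 mm dia, round tip, top at 62 mm) at x,y = +62,+81 and -62,-81 mm. Clamp cheeks 84 mm high stand outside its +y end
- clamp (a joint): clamp arm angle, rad: 0 = fully down, level over the cover, pointing to the case's -y; grows as the arm swings up and away; 1.57 = upright; stops at 1.95. Stays where it is left (light friction, about 2 N at the grip).
- clamp_pivot (a point): hinge axis of the clamp arm (axis along the case's x), at x = 0, y = +119, z = +73 mm in the case's frame
- clamp_grip (a point): middle of the black sleeve on the arm, 66 mm from the pivot. The red arm is 18 mm wide (along the case's x), 14 mm thick, and reaches 82 mm from the pivot; a rubber foot 36 mm from the pivot juts 12 mm below it and just meets the seated cover. y axis: from the tip to the pivot
- cover: loose aluminium plate, 160 (x) by 200 (y) by 5 mm, 0.4 kg, with 18 mm holes at x,y = +62,+81 and -62,-81 mm (a half turn is the same); origin at its underside's centre. Black bridge grip in the middle: 16 mm wide (x), 60 mm long (y), 14 mm thick bar, top 39 mm above the origin. Seated: underside on the rim, 48 mm above the bench, centred on the case
- handle1: black plastic pot side-handle, a low bridge 80 mm long (its y), 26 mm wide (x), 30 mm high (z); top bar 16 mm thick over two 16 mm feet, 90 g; origin at the centre of its underside. Two to four of these are present.
- handle2: black plastic pot side-handle, a low bridge 80 mm long (its y), 26 mm wide (x), 30 mm high (z); top bar 16 mm thick over two 16 mm feet, 90 g; origin at the centre of its underside. Two to four of these are present.
- handle3: black plastic pot side-handle, a low bridge 80 mm long (its y), 26 mm wide (x), 30 mm high (z); top bar 16 mm thick over two 16 mm feet, 90 g; origin at the centre of its underside. Two to four of these are present.
- handle4: black plastic pot side-handle, a low bridge 80 mm long (its y), 26 mm wide (x), 30 mm high (z); top bar 16 mm thick over two 16 mm feet, 90 g; origin at the centre of its underside. Two to four of these are present.
- tag: loose green saddle tag standing on the bench, an upside-down U, 0.18 kg: two panels 90 mm (y) by 75 mm high, 5 mm thick, 36 mm apart inside (along x), under a 6 mm top plate 46 x 90 mm; on it a grip fin 14 mm thick (x), 50 mm long (y), 81 to 118 mm above the origin; origin midway between the panels' lower edges
- tag_seat (a point): middle of the underside of the tag's top plate, 75 mm above its origin: this rests on the rail when hung
- rail_mid (a point): middle of the axis of the steel rail, a fixed level bar 16 mm dia, 230 mm long along this point's y, 150 mm above the bench, on a post at each end
- cake_tin: bystander: black round tin with a white label inside, 140 mm dia, 45 mm high; origin at the centre of its underside
- label_roll: bystander: white label roll lying flat, 100 mm dia, 50 mm high; origin at the centre of its underside
- carton: bystander: small cardboard carton 80 x 90 x 50 mm; origin at the centre of its underside
Mind the look-alikes: they are no part of the job. Leave any pink or white look-alike of the handle4 alone.

How it is judged:
By the outcome, as a careful person would: the job done as asked, in the order asked, and still so for the second after the job is handed in, with the robot touching nothing.
Of handle1, handle2, handle3, handle4 only 2 to 4 are there at a start; the rules pass over those that are not, and their reading is None.
At some moment in a run one of handle1, handle2, handle3, handle4, cover may be knocked a few centimetres aside while the robot is not near it.
It also fails if it takes over 210 s, if anything falls off the work surface, if the arm or the gripper's body presses on something with over 40 N, if the wrist force passes 120 N, or if a joint passes its speed limit or range.

## Working session

There is one attempt and no reset: what is moved stays moved. The work goes in short steps, Python scripts to look and compute and a shell command to move; the robot and the scene stay as the last step left them, time stands still between calls to the robot, and variables do not carry over. Pictures are saved under pics/ and viewed, at most 14 in all, crops included, and the job is handed in when it is done.

```bash
ls; mkdir -p pics; python3 - <<'E'
from station import manip, viewer, ticket
import cv2,json
for n in ("scene","top","wrist"):
    cv2.imwrite(f"pics/{n}0.png",viewer.snapshot(n)); print(n,viewer.calibration(n))
print(manip.sense(),manip.pinch_z)
E
```

```text
pics
scene {'fov_y': 55.48855913154523, 'cx': 316.7665657276097, 'cy': 198.8815921253976, 'T': array([[-0.69254823, -0.5508074 ,  0.46581987,  1.10876279],
       [ 0.72130783, -0.53733687,  0.43701728,  0.60630659],
       [ 0.00958984,  0.63865506,  0.76943339,  1.00408052],
       [ 0.        ,  0.        ,  0.        ,  1.        ]])}
top {'fov_y': 57.37599329602285, 'cx': 322.6621322705067, 'cy': 202.16456185889243, 'T': array([[ 0.00728634,  0.98939535, -0.14506464,  0.39600169],
       [-0.99962988,  0.01100924,  0.02487752,  0.12054496],
       [ 0.02621076,  0.14482968,  0.98910938,  1.15848732],
       [ 0.        ,  0.        ,  0.        ,  1.        ]])}
wrist {'fov_y': 60.2038115997495, 'cx': 317.6558515872846, 'cy': 206.96065574664732, 'tool_from_camera': array([[ 1.19939003e-03,  9.58196260e-01,  2.86109224e-01,
         7.40194914e-02],
       [ 9.99999263e-01, -1.20253833e-03, -1.64697275e-04,
        -2.47742129e-04],
       [ 1.86244997e-04,  2.86109211e-01, -9.58196997e-01,
        -1.41812431e-01],
       [ 0.00000000e+00,  0.00000000e+00,  0.00000000e+00,
         1.00000000e+00]])}
{'t': 0.15, 'q': array([-1.39949970e+00,  5.28243261e-01,  1.43358549e+00, -8.75253084e-06,
        1.18141771e+00, -1.78497388e-01]), 'qd': array([ 8.74749866e-04, -3.36561627e-03, -5.63799555e-03,  2.02368525e-04,
        1.66487607e-03,  4.53143840e-05]), 'tau': array([ 9.16474673e-04, -4.42744660e+01, -1.78276759e+01, -3.11721806e-04,
        5.60985194e-03, -5.63755506e-06]), 'tcp_pos': array([ 0.21412354, -0.58660135,  0.23057134]), 'tool_rot': array([ 9.84743839e-01,  1.74008298e-01, -1.07010584e-06, -8.26916489e-04]), 'force': array([ 0.53933099, -0.1019488 , -0.33494564]), 'ft_torque': array([ 0.05314363,  0.05998538, -0.05869528]), 'gripper_force': 0.0, 'finger_gap': 1.0006073165779605} 0.0187
```

View pics/scene0.png

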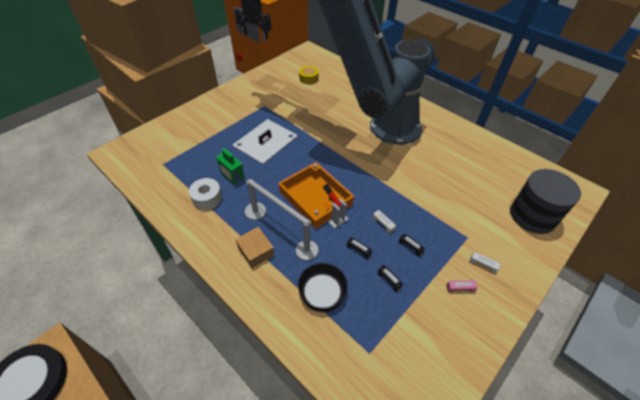

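View pics/top0.png

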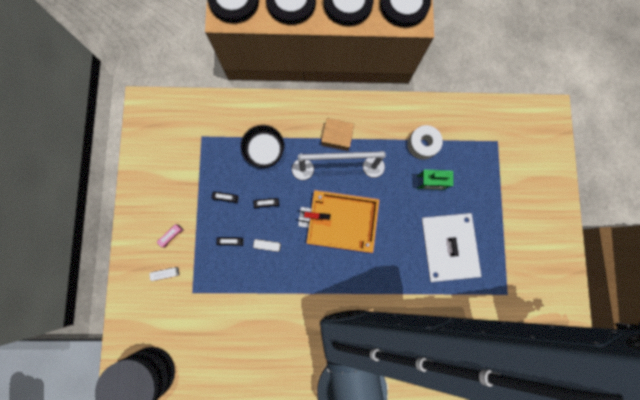

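The scene view shows the three black handles (359,247), (411,244), (390,277). It also shows the case at (316,193) with the red arm about down, the cover at (265,140), the tag at (230,166) and the rail above (280,200).

In the top view:
- **Handles (black):** (225,197), (266,203), (230,241)
- **Look-alikes:** white (266,246), white (164,274), pink (170,236)
- **Case:** (342,222)
- **Cover:** (452,247)
- **Tag:** (437,179)
- **Rail:** (303,168) to (375,166)

I choose the three black handles and will check them in an enlarged crop.

```bash
cat > h.py <<'E'
import numpy as np, cv2, sys
from scipy.spatial.transform import Rotation as R
from station import manip, viewer, ticket
def K(c): 
    f=200/np.tan(np.radians(c["fov_y"])/2); return f,c["cx"],c["cy"]
def camT(n,s=None):
    c=viewer.calibration(n)
    if n!="wrist": return c,np.array(c["T"])
    s=s or manip.sense(); W=np.eye(4); W[:3,:3]=R.from_quat(s["tool_rot"]).as_matrix(); W[:3,3]=s["tcp_pos"]
    return c,W@np.array(c["tool_from_camera"])
def px2w(n,u,v,z,s=None):
    c,T=camT(n,s); f,cx,cy=K(c)
    d=T[:3,:3]@np.array([(u-cx)/f,-(v-cy)/f,-1]); o=T[:3,3]
    return o+d*(z-o[2])/d[2]
def w2px(n,p,s=None):
    c,T=camT(n,s); f,cx,cy=K(c)
    q=np.linalg.inv(T)@np.append(p,1); return np.array([cx+f*q[0]/-q[2],cy-f*q[1]/-q[2]])
def crop(n,name,u0,u1,v0,v1,k):
    im=viewer.snapshot(n); cv2.imwrite("pics/"+name,cv2.resize(im[v0:v1,u0:u1],None,fx=k,fy=k,interpolation=cv2.INTER_CUBIC)); return im
def rows(p,yaw,tilt=0.):
    """show remaining move to world TCP p, tool-down with tool x at yaw (world), in tool axes (cm, rad)"""
    s=manip.sense(); Rt=R.from_quat(s["tool_rot"])
    g=R.from_euler("z",yaw)*R.from_euler("x",np.pi)
    rv=(Rt.inv()*g).as_rotvec(); d=Rt.inv().apply(np.array(p)-s["tcp_pos"])*100
    print("slide cm (current axes)",d.round(2),"turn",rv.round(3),"slide in goal axes",(g.inv().apply(np.array(p)-s["tcp_pos"])*100).round(2))
def st():
    s=manip.sense(); e=R.from_quat(s["tool_rot"]).as_matrix()
    print("t",round(s["t"],2),"tcp",s["tcp_pos"].round(4),"xaxis yaw",round(np.degrees(np.arctan2(e[1,0],e[0,0])),2),"zax",e[:,2].round(3),"F",s["force"].round(1),"gap",round(s["finger_gap"],3),"gf",round(s["gripper_force"],1))
E
python3 - <<'E'
from h import *
crop("top","t1.png",195,395,125,265,4)
crop("top","t2.png",360,500,140,290,4)
st()
E
```

```text
t 0.25 tcp [ 0.2142 -0.5868  0.2308] xaxis yaw 20.04 zax [-0.     0.001 -1.   ] F [-0.3 -0.1  0.3] gap 1.001 gf 0.0
```

View pics/t1.png

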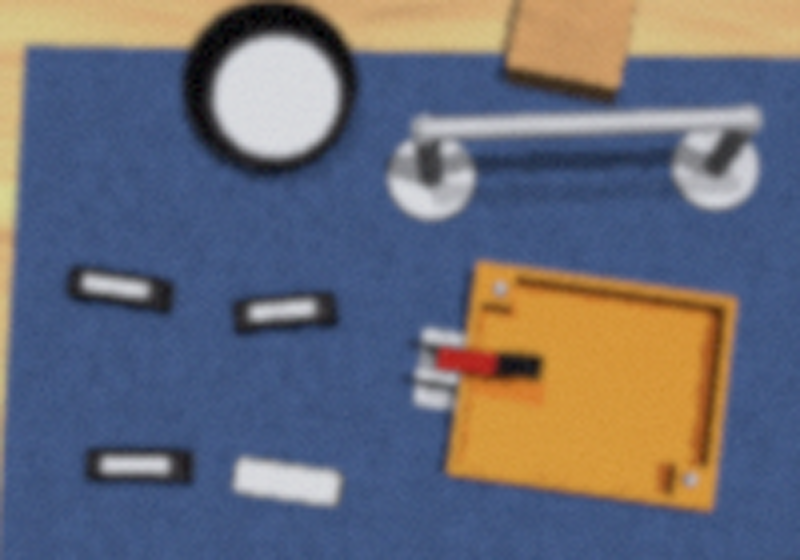

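View pics/t2.png

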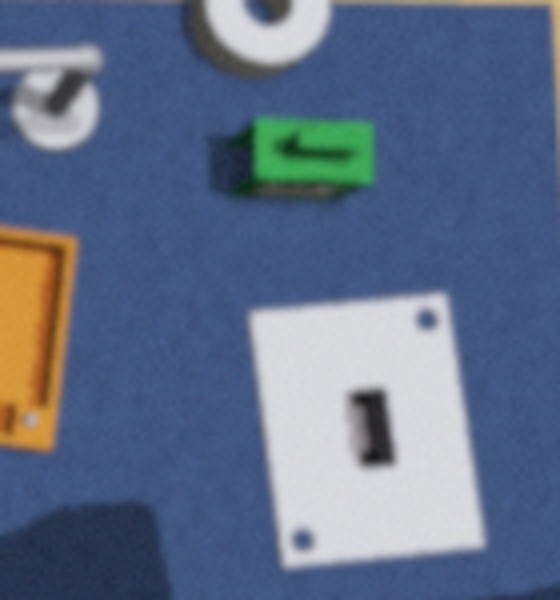

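Enlarged crop t1 shows three black handles with pale top stripes at crop px (120,288), (286,310) and (139,466). A plain white look-alike is at (288,482). The case corners are (478,262), (737,296), (713,511) and (447,474). The arm runs from (437,357) to (540,365), and the rail from (422,128) to (752,117). Crop t2 shows the cover corners at (250,312), (447,293), (485,547) and (285,568), with its holes at (427,320) and (303,540). The tag top runs (252,118) to (375,185).

```bash
python3 - <<'E'
from h import *
def P(u,v,z,o=(195,125)): return px2w("top",u/4+o[0]-.375,v/4+o[1]-.375,z)
def show(n,a): print(n,(a*1000).round(0)[:2])
case=[P(*q,.048) for q in [(478,262),(737,296),(713,511),(447,474)]]
for c in case: show("corner",c)
c=np.mean(case,0); show("case",c)
yv=(case[0]+case[3]-case[1]-case[2]); print("yaw case y", np.degrees(np.arctan2(yv[1],yv[0])),[np.linalg.norm(case[i]-case[i-1]).round(3) for i in range(4)])
for q in [(502,289),(690,480)]: show("pin",P(*q,.062))
o=(360,140)
cov=[P(*q,.005,o) for q in [(250,312),(447,293),(485,547),(285,568)]]
show("cover",np.mean(cov,0)); v=cov[0]+cov[1]-cov[2]-cov[3]; print("cov y yaw",np.degrees(np.arctan2(v[1],v[0])),[np.linalg.norm(cov[i]-cov[i-1]).round(3) for i in range(4)])
h1,h2=P(427,320,.005,o),P(303,540,.005,o); show("holes",h1);show("",h2);show("mid",(h1+h2)/2)
tg=[P(*q,.081,o) for q in [(253,120),(375,122),(372,185),(254,182)]]
show("tag",np.mean(tg,0)); v=tg[0]+tg[3]-tg[1]-tg[2];print(np.degrees(np.arctan2(v[1],v[0])),[np.linalg.norm(tg[i]-tg[i-1]).round(3) for i in range(4)])
a,b=P(415,128,.15),P(760,117,.15); show("rail",a);show("",b);show("mid",(a+b)/2);print(np.linalg.norm(a-b),np.degrees(np.arctan2(*(a-b)[[1,0]])))
for q in [((70,282),(172,296)),((235,318),(337,305)),((88,465),(190,467))]:
    a,b=P(*q[0],.03),P(*q[1],.03); show("handle",(a+b)/2); print(np.linalg.norm(a-b).round(3),np.degrees(np.arctan2(*(a-b)[[1,0]])).round(1))
pv=P(437,357,.08);tp=P(540,365,.08); show("arm",pv);show("",tp);print(np.linalg.norm(pv-tp))
for z in (.073,.1,.12): show("sleeve",P(520,366,z))
E
```

```text
corner [596. 119.]
corner [572. -81.]
corner [407. -60.]
corner [433. 141.]
case [502.  30.]
yaw case y 82.84158453138771 [np.float64(0.164), np.float64(0.202), np.float64(0.166), np.float64(0.203)]
pin [573. 101.]
pin [430. -41.]
cover [ 427. -317.]
cov y yaw 5.79301309431581 [np.float64(0.201), np.float64(0.161), np.float64(0.201), np.float64(0.159)]
holes [ 514. -369.]
 [ 340. -263.]
mid [ 427. -316.]
tag [ 633. -256.]
89.53488581932591 [np.float64(0.048), np.float64(0.094), np.float64(0.049), np.float64(0.09)]
rail [674. 165.]
 [685. -81.]
mid [680.  42.]
0.24624753554106774 92.71490203793866
handle [575. 396.]
0.08 82.7
handle [559. 268.]
0.079 98.0
handle [438. 376.]
0.077 89.4
arm [518. 149.]
 [513.  72.]
0.07662136516755734
sleeve [513.  87.]
sleeve [510.  88.]
sleeve [508.  89.]
```

```bash
python3 - <<'E'
from h import *
im=crop("scene","s1.png",300,380,165,245,8)
C=np.array([.502,.030,0]);A=np.radians(-7.2)
M=R.from_euler("z",A).as_matrix()
for a in (0,.2,.4,.6,.8,1.0):
    t=C+M@np.array([0,.119-.082*np.cos(a),.073+.082*np.sin(a)])
    print(a,((w2px("scene",t)-[300,165])*8+3.5).round(),((w2px("top",t)-[195,125])*4+1.5).round())
p=C+M@np.array([0,.119,.073]);print(((w2px("scene",p)-[300,165])*8+3.5).round(),((w2px("top",p)-[195,125])*4+1.5).round())
E
```

```text
0 [184. 208.] [547. 375.]
0.2 [188. 184.] [546. 372.]
0.4 [196. 165.] [541. 369.]
0.6 [210. 152.] [531. 366.]
0.8 [228. 146.] [516. 362.]
1.0 [251. 148.] [499. 358.]
[317. 332.] [438. 360.]
```

View pics/s1.png

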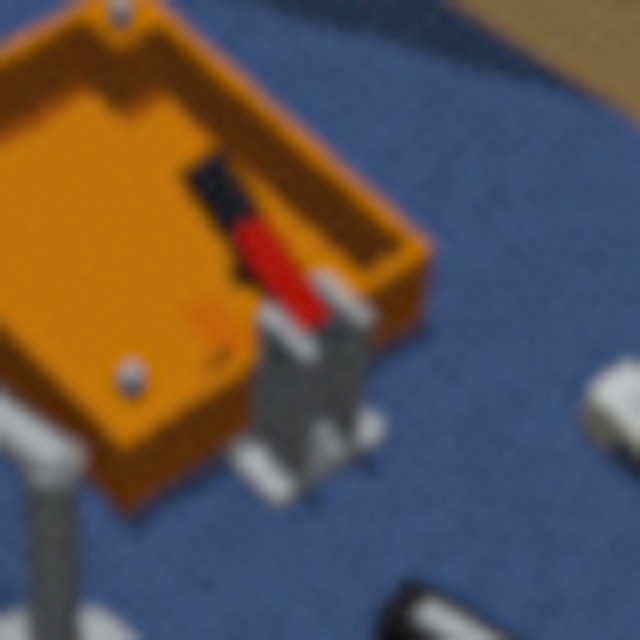

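The tip in this crop, at (203,165), fits a clamp angle of about 0.45 rad. The case pose and pivot also agree with the projections. Next I move above the clamp.

```bash
cat >> h.py <<'E'
C=np.array([.502,.030,0]);CY=np.radians(82.8)   # case centre, direction of case y
def cw(p):  # case point -> world
    return C+R.from_euler("z",CY-np.pi/2).as_matrix()@np.array(p)
def goal(p,yaw,tilt=0,back=0,ahead=manip.pinch_z):
    """p: grasp point; TCP lies `ahead` m in front of it, backed off `back`"""
    g=R.from_euler("z",yaw)*R.from_euler("x",np.pi)*R.from_euler("y",tilt)
    return np.array(p)+g.apply([0,0,ahead-back]),g
def todo(p,yaw,tilt=0,back=0,ahead=manip.pinch_z):
    p,g=goal(p,yaw,tilt,back,ahead); s=manip.sense(); Rt=R.from_quat(s["tool_rot"]); d=p-s["tcp_pos"]
    print("slide now-axes cm",(Rt.inv().apply(d)*100).round(2),"then turn",(Rt.inv()*g).as_rotvec().round(3),"| slide in goal axes",(g.inv().apply(d)*100).round(2))
def arm(a,r=.066): return cw([0,.119-r*np.cos(a),.073+r*np.sin(a)])
E
python3 - <<'E'
from h import *
print(arm(.45)); todo(arm(.45),CY,.6,.09); todo(arm(.45),CY,0,.09)
E
```

```text
[0.50946616 0.08910076 0.10170773]
slide now-axes cm [ 49.06 -49.8    7.09] then turn [ 0.328  0.538 -1.061] | slide in goal axes [51.11 20.82 43.49]
slide now-axes cm [ 50.9  -53.38   5.84] then turn [-1.000e-03 -1.000e-03 -1.095e+00] | slide in goal axes [70.77 20.82  5.79]
```

```bash
S='{"slide":[2.7,-2.75,0],"angular":[0,0,0],"claw":0.0}'; python3 -m creep '[{"slide":[2.7,-2.75,0],"angular":[0,0,0],"claw":0},{"slide":[2.7,-2.75,0],"angular":[0,0,0],"claw":0},{"slide":[2.7,-2.75,0],"angular":[0,0,0],"claw":0},{"slide":[2.7,-2.75,0],"angular":[0,0,0],"claw":0},{"slide":[2.7,-2.75,0],"angular":[0,0,0],"claw":0},{"slide":[2.7,-2.75,0],"angular":[0,0,0],"claw":0},{"slide":[2.7,-2.75,0],"angular":[0,0,0],"claw":0},{"slide":[2.7,-2.75,0],"angular":[0,0,0],"claw":0},{"slide":[2.7,-2.75,0],"angular":[0,0,0],"claw":0}]' 20
python3 -m creep '[{"slide":[2.7,-2.75,0],"angular":[0,0,0],"claw":0},{"slide":[2.7,-2.75,0],"angular":[0,0,0],"claw":0},{"slide":[2.7,-2.75,0],"angular":[0,0,0],"claw":0},{"slide":[2.7,-2.75,0],"angular":[0,0,0],"claw":0},{"slide":[2.7,-2.75,0],"angular":[0,0,0],"claw":0},{"slide":[2.7,-2.75,0],"angular":[0,0,0],"claw":0},{"slide":[2.7,-2.75,0],"angular":[0,0,0],"claw":0},{"slide":[2.7,-2.75,0],"angular":[0,0,0],"claw":0},{"slide":[2.7,-2.75,0],"angular":[0,0,0],"claw":0}]'
python3 -m creep '[{"slide":[0,0,0],"angular":[0,0,-0.11],"claw":0},{"slide":[0,0,0],"angular":[0,0,-0.11],"claw":0},{"slide":[0,0,0],"angular":[0,0,-0.11],"claw":0},{"slide":[0,0,0],"angular":[0,0,-0.11],"claw":0},{"slide":[0,0,0],"angular":[0,0,-0.11],"claw":0},{"slide":[0,0,0],"angular":[0,0,-0.11],"claw":0},{"slide":[0,0,0],"angular":[0,0,-0.11],"claw":0},{"slide":[0,0,0],"angular":[0,0,-0.11],"claw":0},{"slide":[0,0,0],"angular":[0,0,-0.11],"claw":0},{"slide":[0,0,0],"angular":[0,0,-0.105],"claw":0}]'
python3 -m creep '[{"slide":[0,0,0],"angular":[0,0.12,0],"claw":0},{"slide":[0,0,0],"angular":[0,0.12,0],"claw":0},{"slide":[0,0,0],"angular":[0,0.12,0],"claw":0},{"slide":[0,0,0],"angular":[0,0.12,0],"claw":0},{"slide":[0,0,0],"angular":[0,0.12,0],"claw":0},{"slide":[0,0,0],"angular":[0,0,0],"claw":0},{"slide":[0,0,0],"angular":[0,0,0],"claw":0}]'
python3 - <<'E'
from h import *
st(); todo(arm(.45),CY,.6,.09)
cv2.imwrite("pics/w1.png",viewer.snapshot("wrist")); 
for a in (.3,.45,.6): print(a,w2px("wrist",arm(a,.082)).round(),w2px("wrist",arm(a)).round())
cv2.imwrite("pics/top1.png",viewer.snapshot("top"))
E
```

```text
t: 1.05
tcp_pos: [0.3581, -0.2697, 0.2315]
tool_rot: [0.985, 0.174, 0.0, 0.0]
force: [0.7, 0.5, -0.2]
finger_gap: 0.502
gripper_force: 0.0
t: 1.8
tcp_pos: [0.5016, 0.0465, 0.2315]
tool_rot: [0.985, 0.174, 0.0, 0.0]
force: [-0.2, -1.2, -0.3]
finger_gap: 0.5
gripper_force: 0.0
t: 2.63
tcp_pos: [0.5011, 0.0444, 0.2314]
tool_rot: [0.748, 0.663, 0.0, 0.0]
force: [0.8, 0.3, -0.1]
finger_gap: 0.5
gripper_force: 0.0
t: 3.22
tcp_pos: [0.5011, 0.0431, 0.2306]
tool_rot: [0.718, 0.63, 0.221, -0.195]
force: [-0.6, 0.5, -0.1]
finger_gap: 0.498
gripper_force: 0.0
t 3.22 tcp [0.5011 0.0431 0.2306] xaxis yaw 82.51 zax [ 0.071  0.559 -0.826] F [-0.6  0.5 -0.1] gap 0.498 gf 0.0
slide now-axes cm [-3.41  0.27  6.15] then turn [ 0.     0.001 -0.004] | slide in goal axes [-3.42  0.25  6.14]
0.3 [320. 260.] [320. 243.]
0.45 [320. 252.] [320. 237.]
0.6 [320. 242.] [320. 228.]
```

View pics/w1.png

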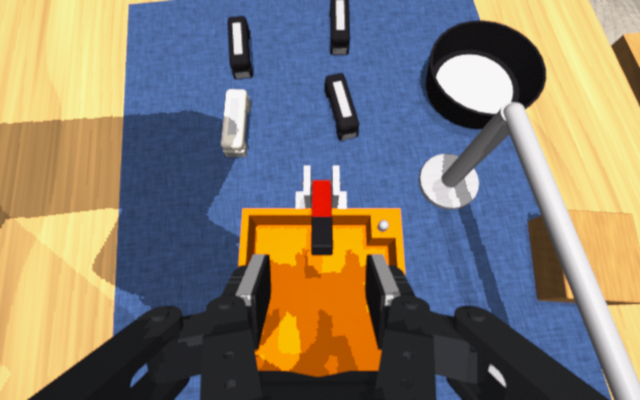

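The wrist view shows the arm tip at (322,253), matching the 0.45 rad prediction of (320,252). The three black handles are at (240,45), (340,25) and (342,105), and the white look-alike at (235,120). Next I approach and grip the sleeve.

```bash
python3 -m creep '[{"slide":[-3.4,0.3,0],"angular":[0,0,0],"claw":0},{"slide":[0,0,3.8],"angular":[0,0,0],"claw":0},{"slide":[0,0,3.8],"angular":[0,0,0],"claw":0},{"slide":[0,0,3.8],"angular":[0,0,0],"claw":0},{"slide":[0,0,2],"angular":[0,0,0],"claw":0},{"slide":[0,0,1.5],"angular":[0,0,0],"claw":0},{"slide":[0,0,0],"angular":[0,0,0],"claw":0},{"slide":[0,0,0],"angular":[0,0,0],"claw":0}]'
python3 - <<'E'
from h import *
st(); todo(arm(.45),CY,.6,0)
E
python3 -m creep '[{"slide":[0,0,0],"angular":[0,0,0],"claw":-1},{"slide":[0,0,0],"angular":[0,0,0],"claw":-1},{"slide":[0,0,0],"angular":[0,0,0],"claw":-1},{"slide":[0,0,0],"angular":[0,0,0],"claw":-1},{"slide":[0,0,0],"angular":[0,0,0],"claw":-1},{"slide":[0,0,0],"angular":[0,0,0],"claw":-1},{"slide":[0,0,0],"angular":[0,0,0],"claw":-1}]' 20
python3 - <<'E'
from h import *
# arc rows: 14 steps of 0.1 rad, tool turns with arm
P=[goal(arm(.45+.1*i),CY,.6-.1*i) for i in range(15)]
print((P[0][1].inv().apply(P[1][0]-P[0][0])*100).round(3),(P[5][1].inv().apply(P[6][0]-P[5][0])*100).round(3),P[14][0])
E
```

```text
t: 3.98
tcp_pos: [0.5109, 0.1013, 0.0894]
tool_rot: [0.716, 0.633, 0.221, -0.196]
force: [0.2, 0.2, -0.1]
finger_gap: 0.501
gripper_force: 0.0
t 3.98 tcp [0.5109 0.1013 0.0894] xaxis yaw 82.99 zax [ 0.069  0.56  -0.826] F [ 0.2  0.2 -0.1] gap 0.501 gf 0.0
slide now-axes cm [-0.32  0.01  0.16] then turn [-0.002  0.001  0.003] | slide in goal axes [-0.32  0.01  0.16]
t: 4.57
tcp_pos: [0.5115, 0.0992, 0.0901]
tool_rot: [0.717, 0.631, 0.222, -0.195]
force: [-1.9, -2.8, 6.1]
finger_gap: 0.205
gripper_force: 25.5
[ 0.401  0.    -0.309] [ 0.401  0.    -0.309] [0.51751305 0.1527984  0.12341575]
```

```bash
python3 -m creep '[{"slide":[0.4,0,-0.31],"angular":[0,-0.1,0],"claw":-1},{"slide":[0.4,0,-0.31],"angular":[0,-0.1,0],"claw":-1},{"slide":[0.4,0,-0.31],"angular":[0,-0.1,0],"claw":-1},{"slide":[0.4,0,-0.31],"angular":[0,-0.1,0],"claw":-1},{"slide":[0.4,0,-0.31],"angular":[0,-0.1,0],"claw":-1},{"slide":[0.4,0,-0.31],"angular":[0,-0.1,0],"claw":-1},{"slide":[0.4,0,-0.31],"angular":[0,-0.1,0],"claw":-1}]'
python3 -m creep '[{"slide":[0.4,0,-0.31],"angular":[0,-0.1,0],"claw":-1},{"slide":[0.4,0,-0.31],"angular":[0,-0.1,0],"claw":-1},{"slide":[0.4,0,-0.31],"angular":[0,-0.1,0],"claw":-1},{"slide":[0.4,0,-0.31],"angular":[0,-0.1,0],"claw":-1},{"slide":[0.4,0,-0.31],"angular":[0,-0.1,0],"claw":-1},{"slide":[0.4,0,-0.31],"angular":[0,-0.1,0],"claw":-1},{"slide":[0.4,0,-0.31],"angular":[0,-0.1,0],"claw":-1},{"slide":[0,0,0],"angular":[0,0,0],"claw":-1},{"slide":[0,0,0],"angular":[0,0,0],"claw":-1}]'
python3 - <<'E'
from h import *
st();todo(arm(1.85),CY,-.8)
E
```

```text
t: 5.15
tcp_pos: [0.5141, 0.1194, 0.1174]
tool_rot: [0.75, 0.66, -0.039, 0.035]
force: [0.5, 3.7, -17.2]
finger_gap: 0.204
gripper_force: 22.0
t: 5.9
tcp_pos: [0.5186, 0.1545, 0.1244]
tool_rot: [0.691, 0.61, -0.291, 0.257]
force: [2.1, 2.3, -6.0]
finger_gap: 0.213
gripper_force: 24.1
t 5.9 tcp [0.5186 0.1545 0.1244] xaxis yaw 82.91 zax [-0.088 -0.709 -0.699] F [ 2.1  2.3 -6. ] gap 0.213 gf 24.1
slide now-axes cm [-0.06 -0.09  0.2 ] then turn [ 0.002 -0.004  0.001] | slide in goal axes [-0.06 -0.09  0.2 ]
```

```bash
python3 -m creep '[{"slide":[0,0,0],"angular":[0,0,0],"claw":0},{"slide":[0,0,0],"angular":[0,0,0],"claw":0},{"slide":[0,0,0],"angular":[0,0,0],"claw":0},{"slide":[0,0,-2],"angular":[0,0,0],"claw":0},{"slide":[0,0,-4],"angular":[0,0,0],"claw":0},{"slide":[0,0,-4],"angular":[0,0,0],"claw":0},{"slide":[0,0,-3],"angular":[0,0,0],"claw":0}]'
python3 -m creep '[{"slide":[0,0,0],"angular":[0,0.1,0],"claw":0},{"slide":[0,0,0],"angular":[0,0.1,0],"claw":0},{"slide":[0,0,0],"angular":[0,0.1,0],"claw":0},{"slide":[0,0,0],"angular":[0,0.1,0],"claw":0},{"slide":[0,0,0],"angular":[0,0.1,0],"claw":0},{"slide":[0,0,0],"angular":[0,0.1,0],"claw":0},{"slide":[0,0,0],"angular":[0,0.1,0],"claw":0},{"slide":[0,0,0],"angular":[0,0.1,0],"claw":0},{"slide":[0,0,0],"angular":[0,0,0],"claw":0},{"slide":[0,0,0],"angular":[0,0,0],"claw":0}]'
python3 - <<'E'
from h import *
st()
s=crop("top","t3.png",195,395,125,265,4)
cv2.imwrite("pics/w2.png",viewer.snapshot("wrist"))
for n,p,y in (("A",(.559,.268,.022),98),("B",(.575,.396,.022),82.7),("C",(.438,.376,.022),89.4)):
    print(n,w2px("wrist",p)); todo(p,np.radians(y),0,.08)
E
```

```text
t: 6.48
tcp_pos: [0.5301, 0.2461, 0.2202]
tool_rot: [0.692, 0.609, -0.291, 0.257]
force: [0.4, -0.2, 0.7]
finger_gap: 0.501
gripper_force: 0.0
t: 7.32
tcp_pos: [0.5294, 0.2433, 0.2181]
tool_rot: [0.751, 0.66, -0.0, 0.001]
force: [0.4, -0.3, 0.3]
finger_gap: 0.502
gripper_force: 0.0
t 7.32 tcp [0.5294 0.2433 0.2181] xaxis yaw 82.57 zax [ 0.    -0.002 -1.   ] F [ 0.4 -0.3  0.3] gap 0.502 gf 0.0
A [343.39487976 154.33821217]
slide now-axes cm [ 2.65  2.61 13.41] then turn [ 0.     0.001 -0.266] | slide in goal axes [ 1.85  3.22 13.42]
B [346.44779086   5.53740401]
slide now-axes cm [15.55  2.59 13.4 ] then turn [0.    0.001 0.001] | slide in goal axes [15.53  2.58 13.42]
C [197.03967905  51.79006583]
slide now-axes cm [ 11.84 -10.75  13.4 ] then turn [ 0.     0.001 -0.116] | slide in goal axes [12.98 -9.31 13.42]
```

View pics/w2.png

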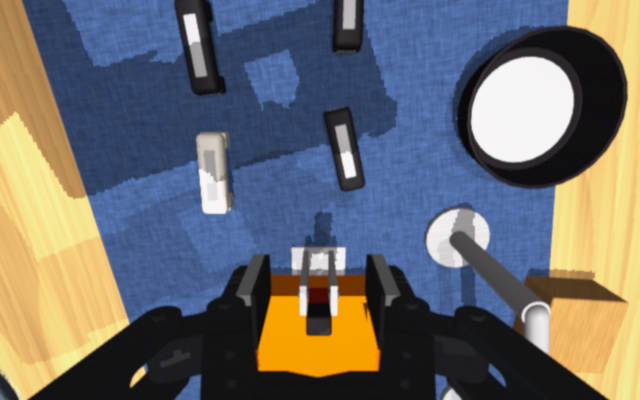

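The wrist view shows handle A centred at (344,149), close to the prediction. The other two handles are at (197,45) and (348,12). The clamp arm appears upright with its sleeve at (318,322). I check the clamp angle by projection and refine A.

```bash
python3 - <<'E'
from h import *
for a in (1.4,1.6,1.75,1.85): print(a,w2px("wrist",arm(a,.066)).round(),w2px("wrist",arm(a,.03)).round())
a,b=px2w("wrist",336,111,.03),px2w("wrist",353,187,.03)
print(a,b,np.linalg.norm(a-b),np.degrees(np.arctan2(*(a-b)[[1,0]])))
p=(a+b)/2; p[2]=.025; todo(p,np.arctan2(*(a-b)[[1,0]]),0,.08)
E
```

```text
1.4 [316. 353.] [316. 318.]
1.6 [316. 339.] [316. 313.]
1.75 [316. 327.] [316. 308.]
1.85 [316. 318.] [316. 304.]
[0.5559226  0.30961995 0.03      ] [0.56456847 0.23625321 0.03      ] 0.07387441688190159 96.72100069461351
slide now-axes cm [ 3.15  2.67 13.11] then turn [ 0.     0.001 -0.244] | slide in goal axes [ 2.4   3.36 13.12]
```

```bash
python3 -m creep '[{"slide":[0,0,0],"angular":[0,0,-0.12],"claw":0.2},{"slide":[0,0,0],"angular":[0,0,-0.124],"claw":0.2},{"slide":[1.2,1.68,2],"angular":[0,0,0],"claw":0.2},{"slide":[1.2,1.68,2],"angular":[0,0,0],"claw":0.2},{"slide":[0,0,3.5],"angular":[0,0,0],"claw":0.2},{"slide":[0,0,3.5],"angular":[0,0,0],"claw":0.2},{"slide":[0,0,3],"angular":[0,0,0],"claw":0.2},{"slide":[0,0,0],"angular":[0,0,0],"claw":0.2},{"slide":[0,0,0],"angular":[0,0,0],"claw":0.2}]' 30
python3 - <<'E'
from h import *
cv2.imwrite("pics/w3.png",viewer.snapshot("wrist"))
st();todo((.560,.273,.025),np.radians(96.7))
for t in (-.04,.04): print(w2px("wrist",np.array([.560,.273,.03])+t*np.array([np.cos(1.688),np.sin(1.688),0])))
E
```

```text
t: 8.17
tcp_pos: [0.5586, 0.2739, 0.0751]
tool_rot: [0.663, 0.748, -0.002, -0.001]
force: [0.2, -0.1, -0.4]
finger_gap: 0.601
gripper_force: 0.0
t 8.22 tcp [0.5604 0.2741 0.0772] xaxis yaw 96.85 zax [ 0. -0. -1.] F [-0.3  0.1  0.6] gap 0.594 gf 0.0
slide now-axes cm [-0.11 -0.06  7.09] then turn [0.    0.    0.003] | slide in goal axes [-0.11 -0.06  7.09]
[314.60724044 296.62016306]
[314.75436106 168.89657396]
```

View pics/w3.png

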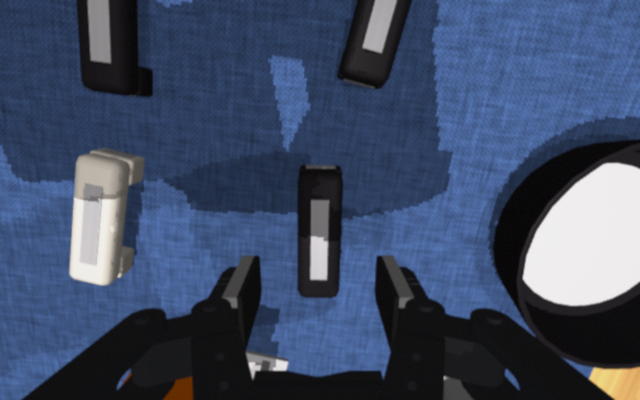

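The handle lies centred between the fingers, from (320,168) to (320,296), as predicted. I grip it and lift.

```bash
python3 -m creep '[{"slide":[0,0,3],"angular":[0,0,0],"claw":0.2},{"slide":[0,0,2.5],"angular":[0,0,0],"claw":0.2},{"slide":[0,0,1.5],"angular":[0,0,0],"claw":0.2},{"slide":[0,0,0],"angular":[0,0,0],"claw":0.2},{"slide":[0,0,0],"angular":[0,0,0],"claw":-1},{"slide":[0,0,0],"angular":[0,0,0],"claw":-1},{"slide":[0,0,0],"angular":[0,0,0],"claw":-1},{"slide":[0,0,0],"angular":[0,0,0],"claw":-1},{"slide":[0,0,0],"angular":[0,0,0],"claw":-1},{"slide":[0,0,0],"angular":[0,0,0],"claw":-1}]' 40
python3 -m creep '[{"slide":[0,0,-2],"angular":[0,0,0],"claw":-1},{"slide":[0,0,-4],"angular":[0,0,0],"claw":-1},{"slide":[0,0,-4],"angular":[0,0,0],"claw":-1},{"slide":[0,0,-4],"angular":[0,0,0],"claw":-1},{"slide":[0,0,-4],"angular":[0,0,0],"claw":-1},{"slide":[0,0,-2],"angular":[0,0,0],"claw":-1},{"slide":[0,0,0],"angular":[0,0,0],"claw":-1}]'
python3 - <<'E'
from h import *
st();todo(cw([0,-.058,.033]),CY+np.pi/2,0,0)
E
```

```text
t: 9.05
tcp_pos: [0.5622, 0.2738, 0.0098]
tool_rot: [0.664, 0.748, 0.002, 0.001]
force: [-1.2, 0.4, 7.2]
finger_gap: 0.296
gripper_force: 40.6
t: 9.63
tcp_pos: [0.5638, 0.2742, 0.2146]
tool_rot: [0.664, 0.748, 0.006, 0.004]
force: [1.0, 0.5, 0.0]
finger_gap: 0.298
gripper_force: 39.7
t 9.63 tcp [0.5638 0.2742 0.2146] xaxis yaw 96.77 zax [ 0.014  0.004 -1.   ] F [1.  0.5 0. ] gap 0.298 gf 39.7
slide now-axes cm [-29.2  -10.7   19.82] then turn [ 0.013  0.007 -1.327] | slide in goal axes [  3.07 -30.81  20.03]
```

```bash
python3 -m creep '[{"slide":[-3.6,-1.3,0],"angular":[0,0,0],"claw":-1},{"slide":[-3.6,-1.3,0],"angular":[0,0,0],"claw":-1},{"slide":[-3.6,-1.3,0],"angular":[0,0,0],"claw":-1},{"slide":[-3.6,-1.3,0],"angular":[0,0,0],"claw":-1},{"slide":[-3.6,-1.3,0],"angular":[0,0,0],"claw":-1},{"slide":[-3.6,-1.3,0],"angular":[0,0,0],"claw":-1},{"slide":[-3.6,-1.3,0],"angular":[0,0,0],"claw":-1},{"slide":[-3.6,-1.3,0],"angular":[0,0,0],"claw":-1},{"slide":[0,0,0],"angular":[0,0,-0.12],"claw":-1},{"slide":[0,0,0],"angular":[0,0,-0.12],"claw":-1}]'
python3 -m creep '[{"slide":[0,0,0],"angular":[0,0,-0.12],"claw":-1},{"slide":[0,0,0],"angular":[0,0,-0.12],"claw":-1},{"slide":[0,0,0],"angular":[0,0,-0.12],"claw":-1},{"slide":[0,0,0],"angular":[0,0,-0.12],"claw":-1},{"slide":[0,0,0],"angular":[0,0,-0.12],"claw":-1},{"slide":[0,0,0],"angular":[0,0,-0.12],"claw":-1},{"slide":[0,0,0],"angular":[0,0,-0.12],"claw":-1},{"slide":[0,0,0],"angular":[0,0,-0.12],"claw":-1},{"slide":[0,0,0],"angular":[0,0,-0.127],"claw":-1},{"slide":[0,0,0],"angular":[0,0,0],"claw":-1}]'
python3 - <<'E'
from h import *
st();todo(cw([0,-.058,.033]),CY+np.pi/2,0,0)
E
```

```text
t: 10.47
tcp_pos: [0.4897, -0.0276, 0.2067]
tool_rot: [0.57, 0.822, -0.0, -0.001]
force: [-0.0, -0.4, -0.8]
finger_gap: 0.296
gripper_force: 39.8
t: 11.3
tcp_pos: [0.49, -0.025, 0.2066]
tool_rot: [0.063, 0.998, 0.0, -0.001]
force: [-0.3, -0.1, -1.1]
finger_gap: 0.294
gripper_force: 39.7
t 11.3 tcp [ 0.49   -0.025   0.2066] xaxis yaw 172.79 zax [-0.001  0.    -1.   ] F [-0.3 -0.1 -1.1] gap 0.294 gf 39.7
slide now-axes cm [-0.52 -0.2  19.23] then turn [ 0.    -0.001 -0.   ] | slide in goal axes [-0.5  -0.19 19.23]
```

```bash
python3 -m creep '[{"slide":[-0.5,-0.2,3.8],"angular":[0,0,0],"claw":-1},{"slide":[0,0,3.8],"angular":[0,0,0],"claw":-1},{"slide":[0,0,3.8],"angular":[0,0,0],"claw":-1},{"slide":[0,0,3.8],"angular":[0,0,0],"claw":-1},{"slide":[0,0,2.5],"angular":[0,0,0],"claw":-1},{"slide":[0,0,1.2],"angular":[0,0,0],"claw":-1},{"slide":[0,0,0],"angular":[0,0,0],"claw":-1},{"slide":[0,0,0],"angular":[0,0,0],"claw":-1}]'
python3 -m creep '[{"slide":[0,0,0.2],"angular":[0,0,0],"claw":-0.1},{"slide":[0,0,0],"angular":[0,0,0],"claw":-0.1},{"slide":[0,0,0],"angular":[0,0,0],"claw":-0.1},{"slide":[0,0,-3],"angular":[0,0,0],"claw":-0.1},{"slide":[0,0,-4],"angular":[0,0,0],"claw":0.2},{"slide":[0,0,-4],"angular":[0,0,0],"claw":0.2},{"slide":[0,0,-4],"angular":[0,0,0],"claw":0.2},{"slide":[0,0,-4],"angular":[0,0,0],"claw":0.2},{"slide":[0,0,0],"angular":[0,0,0],"claw":0.2}]'
python3 - <<'E'
from h import *
st();
for n,p,y in (("B",(.575,.396,.025),82.7),("C",(.438,.376,.025),89.4)): todo(p,np.radians(y),0,.08)
# check handles from top via dark blob detection
im=cv2.cvtColor(viewer.snapshot("top"),cv2.COLOR_BGR2GRAY)
n,l,s,c=cv2.connectedComponentsWithStats((im[130:290,200:300]<45).astype(np.uint8))
for i in range(1,n):
    if s[i,4]>30: u,v=c[i]+[200,130]; print(s[i],c[i].round(1)+[200,130],px2w("top",u,v,.03).round(3))
E
```

```text
t: 11.97
tcp_pos: [0.4948, -0.0276, 0.0171]
tool_rot: [0.065, 0.998, 0.0, -0.001]
force: [-0.3, -0.6, -1.0]
finger_gap: 0.297
gripper_force: 40.8
t: 12.72
tcp_pos: [0.5003, -0.0289, 0.2141]
tool_rot: [0.064, 0.998, -0.002, 0.009]
force: [1.2, -0.4, 0.1]
finger_gap: 0.602
gripper_force: 0.0
t 12.72 tcp [ 0.5003 -0.0289  0.2141] xaxis yaw 172.68 zax [ 0.017 -0.005 -1.   ] F [ 1.2 -0.4  0.1] gap 0.602 gf 0.0
slide now-axes cm [-1.77 43.13 12.7 ] then turn [0.011 0.016 1.57 ] | slide in goal axes [43.1   2.01 12.78]
slide now-axes cm [11.56 39.4  12.48] then turn [0.01  0.016 1.453] | slide in goal axes [40.42 -6.65 12.78]
[ 41   0  43  39 409] [257.8 145.4] [0.742 0.3   0.03 ]
[93 78  7  8 42] [296.5 211.6] [0.531 0.173 0.03 ]
```

```bash
python3 -m creep '[{"slide":[1.1,3.6,0],"angular":[0,0,0.12],"claw":0.2},{"slide":[0.7,3.7,0],"angular":[0,0,0],"claw":0.2},{"slide":[0.7,3.7,0],"angular":[0,0,0],"claw":0.2},{"slide":[0.7,3.7,0],"angular":[0,0,0],"claw":0.2},{"slide":[0.7,3.7,0],"angular":[0,0,0],"claw":0.2},{"slide":[0.7,3.7,0],"angular":[0,0,0],"claw":0.2},{"slide":[0.7,3.7,0],"angular":[0,0,0],"claw":0.2},{"slide":[0.7,3.7,0],"angular":[0,0,0],"claw":0.2},{"slide":[0.7,3.7,0],"angular":[0,0,0],"claw":0.2},{"slide":[0,0,0],"angular":[0,0,0.12],"claw":0.2}]'
python3 -m creep '[{"slide":[0,0,0],"angular":[0,0,0.12],"claw":0.2},{"slide":[0,0,0],"angular":[0,0,0.12],"claw":0.2},{"slide":[0,0,0],"angular":[0,0,0.12],"claw":0.2},{"slide":[0,0,0],"angular":[0,0,0.12],"claw":0.2},{"slide":[0,0,0],"angular":[0,0,0.12],"claw":0.2},{"slide":[0,0,0],"angular":[0,0,0.12],"claw":0.2},{"slide":[0,0,0],"angular":[0,0,0.12],"claw":0.2},{"slide":[0,0,0],"angular":[0,0,0.12],"claw":0.2},{"slide":[0,0,0],"angular":[0,0,0.12],"claw":0.2},{"slide":[0,0,0],"angular":[0,0,0.12],"claw":0.2}]'
python3 - <<'E'
from h import *
st(); cv2.imwrite("pics/w4.png",viewer.snapshot("wrist"))
for n,p,y in (("B",(.575,.396,.03),82.7),("C",(.438,.376,.03),89.4)): print(w2px("wrist",p)); todo(p,np.radians(y),0,.08)
E
```

```text
t: 13.6
tcp_pos: [0.5055, 0.3146, 0.2048]
tool_rot: [0.179, 0.984, 0.002, -0.0]
force: [1.5, -0.9, 0.4]
finger_gap: 0.602
gripper_force: 0.0
t: 14.43
tcp_pos: [0.5051, 0.308, 0.2045]
tool_rot: [0.706, 0.708, -0.001, -0.001]
force: [-0.0, 0.8, 1.4]
finger_gap: 0.598
gripper_force: 0.0
t 14.43 tcp [0.5051 0.308  0.2045] xaxis yaw 90.11 zax [-0.003 -0.001 -1.   ] F [-0.   0.8  1.4] gap 0.598 gf 0.0
[397.71709914  86.30203312]
slide now-axes cm [ 8.82  7.01 11.29] then turn [-0.003  0.001  0.126] | slide in goal axes [ 9.61  5.82 11.32]
[241.02977945 110.36666157]
slide now-axes cm [ 6.79 -6.68 11.33] then turn [-0.003  0.001  0.009] | slide in goal axes [ 6.72 -6.77 11.32]
```

View pics/w4.png

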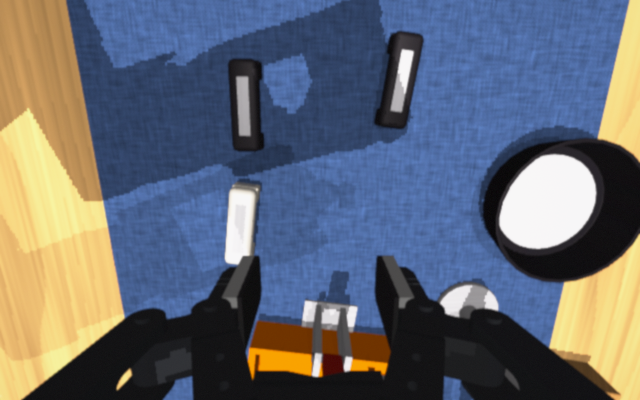

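The wrist view shows handle C from (242,60) to (247,150) and handle B from (408,34) to (392,127). The white look-alike is at (241,223).

```bash
python3 - <<'E'
from h import *
for n,e in (("C",((242,60),(247,150))),("B",((408,34),(392,127)))):
    a,b=[px2w("wrist",*q,.03) for q in e]; y=np.arctan2(*(a-b)[[1,0]]); p=(a+b)/2
    print(n,p.round(4),np.degrees(y).round(1),np.linalg.norm(a-b).round(3)); p[2]=.025; todo(p,y)
E
```

```text
C [0.4413 0.3792 0.03  ] 89.8 0.076
slide now-axes cm [ 7.12 -6.33 19.83] then turn [-0.003  0.001  0.002] | slide in goal axes [ 7.09 -6.39 19.82]
B [0.5765 0.3993 0.03  ] 83.4 0.076
slide now-axes cm [ 9.16  7.19 19.79] then turn [-0.003  0.001  0.113] | slide in goal axes [ 9.88  6.06 19.82]
```

```bash
python3 -m creep '[{"slide":[2.4,-2.1,2],"angular":[0,0,0],"claw":0.2},{"slide":[2.4,-2.1,2],"angular":[0,0,0],"claw":0.2},{"slide":[2.3,-2.1,2],"angular":[0,0,0],"claw":0.2},{"slide":[0,0,3.5],"angular":[0,0,0],"claw":0.2},{"slide":[0,0,3.5],"angular":[0,0,0],"claw":0.2},{"slide":[0,0,0],"angular":[0,0,0],"claw":0.2},{"slide":[0,0,0],"angular":[0,0,0],"claw":0.2}]'
python3 - <<'E'
from h import *
st();todo((.440,.378,.026),np.radians(89.8))
E
```

```text
t: 15.07
tcp_pos: [0.4405, 0.3779, 0.0737]
tool_rot: [0.704, 0.711, -0.003, -0.001]
force: [0.7, -0.0, 1.6]
finger_gap: 0.598
gripper_force: 0.0
t 15.07 tcp [0.4405 0.3779 0.0737] xaxis yaw 90.57 zax [-0.006 -0.003 -1.   ] F [ 0.7 -0.   1.6] gap 0.598 gf 0.0
slide now-axes cm [ 0.04 -0.01  6.64] then turn [-0.006  0.003  0.013] | slide in goal axes [ 0.01 -0.05  6.64]
```

```bash
python3 -m creep '[{"slide":[0,0,3],"angular":[0,0,0.01],"claw":0.2},{"slide":[0,0,2.3],"angular":[0,0,0],"claw":0.2},{"slide":[0,0,1.2],"angular":[0,0,0],"claw":0.2},{"slide":[0,0,0],"angular":[0,0,0],"claw":0.2},{"slide":[0,0,0],"angular":[0,0,0],"claw":-1},{"slide":[0,0,0],"angular":[0,0,0],"claw":-1},{"slide":[0,0,0],"angular":[0,0,0],"claw":-1},{"slide":[0,0,0],"angular":[0,0,0],"claw":-1},{"slide":[0,0,0],"angular":[0,0,0],"claw":-1},{"slide":[0,0,0],"angular":[0,0,0],"claw":-1}]' 40
python3 -m creep '[{"slide":[0,0,-2],"angular":[0,0,0],"claw":-1},{"slide":[0,0,-4],"angular":[0,0,0],"claw":-1},{"slide":[0,0,-4],"angular":[0,0,0],"claw":-1},{"slide":[0,0,-4],"angular":[0,0,0],"claw":-1},{"slide":[0,0,-4],"angular":[0,0,0],"claw":-1},{"slide":[0,0,-3.5],"angular":[0,0,0],"claw":-1},{"slide":[0,0,0],"angular":[0,0,0],"claw":-1}]'
python3 - <<'E'
from h import *
st();todo(cw([0,-.004,.033]),CY+np.pi/2,0,0)
E
```

```text
t: 15.9
tcp_pos: [0.4439, 0.3797, 0.0131]
tool_rot: [0.708, 0.707, 0.002, 0.001]
force: [-0.7, -0.5, 6.2]
finger_gap: 0.297
gripper_force: 40.4
t: 16.48
tcp_pos: [0.4467, 0.3816, 0.2349]
tool_rot: [0.708, 0.707, 0.008, 0.002]
force: [1.4, 0.5, -0.3]
finger_gap: 0.292
gripper_force: 39.7
t 16.48 tcp [0.4467 0.3816 0.2349] xaxis yaw 89.93 zax [ 0.015  0.009 -1.   ] F [ 1.4  0.5 -0.3] gap 0.292 gf 39.7
slide now-axes cm [-35.74   5.19  21.83] then turn [ 0.019  0.004 -1.446] | slide in goal axes [ -9.89 -34.59  22.06]
```

```bash
python3 -m creep '[{"slide":[-3.9,0.6,0],"angular":[0,0,0],"claw":-1},{"slide":[-3.9,0.6,0],"angular":[0,0,0],"claw":-1},{"slide":[-3.9,0.6,0],"angular":[0,0,0],"claw":-1},{"slide":[-3.9,0.6,0],"angular":[0,0,0],"claw":-1},{"slide":[-3.9,0.6,0],"angular":[0,0,0],"claw":-1},{"slide":[-3.9,0.6,0],"angular":[0,0,0],"claw":-1},{"slide":[-3.9,0.6,0],"angular":[0,0,0],"claw":-1},{"slide":[-3.9,0.6,0],"angular":[0,0,0],"claw":-1},{"slide":[-3.9,0.6,0],"angular":[0,0,0],"claw":-1},{"slide":[0,0,0],"angular":[0,0,-0.12],"claw":-1}]'
python3 -m creep '[{"slide":[0,0,0],"angular":[0,0,-0.12],"claw":-1},{"slide":[0,0,0],"angular":[0,0,-0.12],"claw":-1},{"slide":[0,0,0],"angular":[0,0,-0.12],"claw":-1},{"slide":[0,0,0],"angular":[0,0,-0.12],"claw":-1},{"slide":[0,0,0],"angular":[0,0,-0.12],"claw":-1},{"slide":[0,0,0],"angular":[0,0,-0.12],"claw":-1},{"slide":[0,0,0],"angular":[0,0,-0.12],"claw":-1},{"slide":[0,0,0],"angular":[0,0,-0.12],"claw":-1},{"slide":[0,0,0],"angular":[0,0,-0.12],"claw":-1},{"slide":[0,0,0],"angular":[0,0,-0.12],"claw":-1}]'
python3 -m creep '[{"slide":[0,0,0],"angular":[0,0,-0.12],"claw":-1},{"slide":[0,0,0],"angular":[0,0,0],"claw":-1}]'
python3 - <<'E'
from h import *
st();todo(cw([0,-.004,.040]),CY+np.pi/2,0,0)
E
```

```text
t: 17.32
tcp_pos: [0.4981, 0.0212, 0.2264]
tool_rot: [0.666, 0.746, -0.0, 0.002]
force: [-0.2, 1.1, -1.0]
finger_gap: 0.29
gripper_force: 39.6
t: 18.15
tcp_pos: [0.4956, 0.0279, 0.226]
tool_rot: [0.123, 0.992, -0.0, 0.0]
force: [0.6, -0.2, -0.8]
finger_gap: 0.288
gripper_force: 39.6
t: 18.32
tcp_pos: [0.4957, 0.0279, 0.226]
tool_rot: [0.065, 0.998, -0.0, -0.0]
force: [0.9, -0.0, -1.4]
finger_gap: 0.289
gripper_force: 39.6
t 18.32 tcp [0.4957 0.0279 0.226 ] xaxis yaw 172.53 zax [-0. -0. -1.] F [ 0.9 -0.  -1.4] gap 0.289 gf 39.6
slide now-axes cm [-0.6  -0.11 20.47] then turn [-0.    -0.    -0.005] | slide in goal axes [-0.6  -0.12 20.47]
```

```bash
python3 -m creep '[{"slide":[-0.6,-0.1,3.8],"angular":[0,0,0],"claw":-1},{"slide":[0,0,3.8],"angular":[0,0,0],"claw":-1},{"slide":[0,0,3.8],"angular":[0,0,0],"claw":-1},{"slide":[0,0,3.8],"angular":[0,0,0],"claw":-1},{"slide":[0,0,3],"angular":[0,0,0],"claw":-1},{"slide":[0,0,2],"angular":[0,0,0],"claw":-1},{"slide":[0,0,0],"angular":[0,0,0],"claw":-1},{"slide":[0,0,0],"angular":[0,0,0],"claw":-1}]'
python3 -m creep '[{"slide":[0,0,0.2],"angular":[0,0,0],"claw":-0.1},{"slide":[0,0,0],"angular":[0,0,0],"claw":-0.1},{"slide":[0,0,0],"angular":[0,0,0],"claw":-0.1},{"slide":[0,0,-3],"angular":[0,0,0],"claw":-0.1},{"slide":[0,0,-4],"angular":[0,0,0],"claw":-0.1},{"slide":[0,0,-4],"angular":[0,0,0],"claw":0.2},{"slide":[0,0,-4],"angular":[0,0,0],"claw":0.2},{"slide":[0,0,-4],"angular":[0,0,0],"claw":0.2},{"slide":[0,0,0],"angular":[0,0,0],"claw":0.2}]'
python3 - <<'E'
from h import *
st();todo((.576,.398,.025),np.radians(83))
E
```

```text
t: 18.98
tcp_pos: [0.5013, 0.0262, 0.0234]
tool_rot: [0.067, 0.998, 0.0, -0.001]
force: [0.4, 0.5, -1.0]
finger_gap: 0.291
gripper_force: 39.6
t: 19.73
tcp_pos: [0.5069, 0.0255, 0.2209]
tool_rot: [0.066, 0.998, -0.001, 0.009]
force: [1.8, -0.1, 0.3]
finger_gap: 0.604
gripper_force: 0.0
t 19.73 tcp [0.5069 0.0255 0.2209] xaxis yaw 172.41 zax [ 0.019 -0.003 -1.   ] F [ 1.8 -0.1  0.3] gap 0.604 gf 0.0
slide now-axes cm [-1.53 37.85 21.47] then turn [0.014 0.015 1.56 ] | slide in goal axes [37.82  2.32 21.46]
```

```bash
python3 -m creep '[{"slide":[-0.2,3.7,0],"angular":[0,0,0],"claw":0.2},{"slide":[-0.2,3.7,0],"angular":[0,0,0],"claw":0.2},{"slide":[-0.2,3.7,0],"angular":[0,0,0],"claw":0.2},{"slide":[-0.2,3.7,0],"angular":[0,0,0],"claw":0.2},{"slide":[-0.2,3.7,0],"angular":[0,0,0],"claw":0.2},{"slide":[-0.2,3.7,0],"angular":[0,0,0],"claw":0.2},{"slide":[-0.2,3.7,0],"angular":[0,0,0],"claw":0.2},{"slide":[-0.2,3.7,0],"angular":[0,0,0],"claw":0.2},{"slide":[0,0,0],"angular":[0,0,0.12],"claw":0.2},{"slide":[0,0,0],"angular":[0,0,0.12],"claw":0.2}]'
python3 -m creep '[{"slide":[0,0,0],"angular":[0,0,0.12],"claw":0.2},{"slide":[0,0,0],"angular":[0,0,0.12],"claw":0.2},{"slide":[0,0,0],"angular":[0,0,0.12],"claw":0.2},{"slide":[0,0,0],"angular":[0,0,0.12],"claw":0.2},{"slide":[0,0,0],"angular":[0,0,0.12],"claw":0.2},{"slide":[0,0,0],"angular":[0,0,0.12],"claw":0.2},{"slide":[0,0,0],"angular":[0,0,0.12],"claw":0.2},{"slide":[0,0,0],"angular":[0,0,0.12],"claw":0.2},{"slide":[0,0,0],"angular":[0,0,0.12],"claw":0.2},{"slide":[0,0,0],"angular":[0,0,0.12],"claw":0.2}]'
python3 -m creep '[{"slide":[0,0,0],"angular":[0,0,0.12],"claw":0.2},{"slide":[0,0,0],"angular":[0,0,0],"claw":0.2}]'
python3 - <<'E'
from h import *
st();todo((.576,.398,.025),np.radians(83)); print(w2px("wrist",(.576,.398,.03)))
im=viewer.snapshot("wrist"); cv2.imwrite("pics/w5.png",im)
E
```

```text
t: 20.57
tcp_pos: [0.5566, 0.32, 0.213]
tool_rot: [0.186, 0.983, 0.001, 0.001]
force: [-0.9, 0.0, 0.1]
finger_gap: 0.597
gripper_force: 0.0
t: 21.4
tcp_pos: [0.5567, 0.3174, 0.2132]
tool_rot: [0.71, 0.704, 0.001, 0.0]
force: [0.5, 0.1, 0.0]
finger_gap: 0.597
gripper_force: 0.0
t: 21.57
tcp_pos: [0.5567, 0.3174, 0.2131]
tool_rot: [0.75, 0.662, 0.001, 0.0]
force: [-1.1, 0.2, 0.0]
finger_gap: 0.6
gripper_force: 0.0
t 21.57 tcp [0.5567 0.3174 0.2131] xaxis yaw 82.9 zax [ 0.002  0.001 -1.   ] F [-1.1  0.2  0. ] gap 0.6 gf 0.0
slide now-axes cm [ 8.22  0.89 20.69] then turn [ 0.001 -0.001 -0.002] | slide in goal axes [ 8.23  0.93 20.68]
[326.61414255  93.9583989 ]
```

View pics/w5.png

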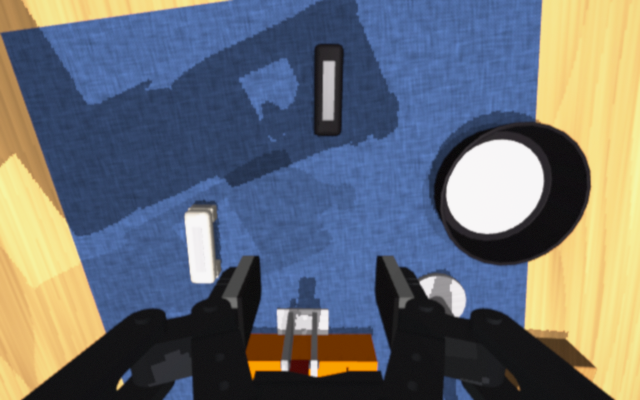

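Handle B is at (328,89), within a few pixels of the prediction. I descend and grip.

```bash
python3 -m creep '[{"slide":[2.9,0.3,2],"angular":[0,0,0],"claw":0.2},{"slide":[2.8,0.3,2],"angular":[0,0,0],"claw":0.2},{"slide":[2.8,0.3,2],"angular":[0,0,0],"claw":0.2},{"slide":[0,0,3.5],"angular":[0,0,0],"claw":0.2},{"slide":[0,0,3.5],"angular":[0,0,0],"claw":0.2},{"slide":[0,0,3.5],"angular":[0,0,0],"claw":0.2},{"slide":[0,0,3],"angular":[0,0,0],"claw":0.2},{"slide":[0,0,1],"angular":[0,0,0],"claw":0.2},{"slide":[0,0,0],"angular":[0,0,0],"claw":0.2}]'
python3 -m creep '[{"slide":[0,0,0],"angular":[0,0,0],"claw":-1},{"slide":[0,0,0],"angular":[0,0,0],"claw":-1},{"slide":[0,0,0],"angular":[0,0,0],"claw":-1},{"slide":[0,0,0],"angular":[0,0,0],"claw":-1},{"slide":[0,0,0],"angular":[0,0,0],"claw":-1},{"slide":[0,0,0],"angular":[0,0,0],"claw":-1}]' 40
python3 -m creep '[{"slide":[0,0,-2],"angular":[0,0,0],"claw":-1},{"slide":[0,0,-4],"angular":[0,0,0],"claw":-1},{"slide":[0,0,-4],"angular":[0,0,0],"claw":-1},{"slide":[0,0,-4],"angular":[0,0,0],"claw":-1},{"slide":[0,0,-4],"angular":[0,0,0],"claw":-1},{"slide":[0,0,-3.5],"angular":[0,0,0],"claw":-1},{"slide":[0,0,0],"angular":[0,0,0],"claw":-1}]'
python3 - <<'E'
from h import *
st();todo(cw([0,.05,.036]),CY+np.pi/2,0,0)
E
```

```text
t: 22.37
tcp_pos: [0.5737, 0.3995, 0.0039]
tool_rot: [0.748, 0.664, -0.003, -0.001]
force: [-0.2, 0.7, 0.4]
finger_gap: 0.599
gripper_force: 0.0
t: 22.87
tcp_pos: [0.5779, 0.4015, 0.0099]
tool_rot: [0.749, 0.663, 0.002, 0.001]
force: [0.7, 0.0, 6.7]
finger_gap: 0.292
gripper_force: 41.7
t: 23.45
tcp_pos: [0.5804, 0.403, 0.2327]
tool_rot: [0.749, 0.663, 0.009, 0.002]
force: [0.4, 1.3, 0.3]
finger_gap: 0.292
gripper_force: 40.9
t 23.45 tcp [0.5804 0.403  0.2327] xaxis yaw 83.06 zax [ 0.016  0.008 -1.   ] F [0.4 1.3 0.3] gap 0.292 gf 40.9
slide now-axes cm [-33.18  -3.58  21.16] then turn [ 0.02   0.004 -1.566] | slide in goal axes [  3.1  -32.99  21.54]
```

```bash
python3 -m creep '[{"slide":[-3.7,-0.4,0],"angular":[0,0,0],"claw":-1},{"slide":[-3.7,-0.4,0],"angular":[0,0,0],"claw":-1},{"slide":[-3.7,-0.4,0],"angular":[0,0,0],"claw":-1},{"slide":[-3.7,-0.4,0],"angular":[0,0,0],"claw":-1},{"slide":[-3.7,-0.4,0],"angular":[0,0,0],"claw":-1},{"slide":[-3.7,-0.4,0],"angular":[0,0,0],"claw":-1},{"slide":[-3.7,-0.4,0],"angular":[0,0,0],"claw":-1},{"slide":[-3.7,-0.4,0],"angular":[0,0,0],"claw":-1},{"slide":[-3.6,-0.4,0],"angular":[0,0,0],"claw":-1},{"slide":[0,0,0],"angular":[0,0,-0.12],"claw":-1}]'
python3 -m creep '[{"slide":[0,0,0],"angular":[0,0,-0.12],"claw":-1},{"slide":[0,0,0],"angular":[0,0,-0.12],"claw":-1},{"slide":[0,0,0],"angular":[0,0,-0.12],"claw":-1},{"slide":[0,0,0],"angular":[0,0,-0.12],"claw":-1},{"slide":[0,0,0],"angular":[0,0,-0.12],"claw":-1},{"slide":[0,0,0],"angular":[0,0,-0.12],"claw":-1},{"slide":[0,0,0],"angular":[0,0,-0.12],"claw":-1},{"slide":[0,0,0],"angular":[0,0,-0.12],"claw":-1},{"slide":[0,0,0],"angular":[0,0,-0.12],"claw":-1},{"slide":[0,0,0],"angular":[0,0,-0.12],"claw":-1}]'
python3 -m creep '[{"slide":[0,0,0],"angular":[0,0,-0.12],"claw":-1},{"slide":[0,0,0],"angular":[0,0,-0.12],"claw":-1},{"slide":[0,0,0],"angular":[0,0,0],"claw":-1}]'
python3 - <<'E'
from h import *
st();todo(cw([0,.05,.036]),CY+np.pi/2,0,0)
E
```

```text
t: 24.28
tcp_pos: [0.4979, 0.0703, 0.2219]
tool_rot: [0.709, 0.705, -0.002, 0.0]
force: [-0.1, 0.8, -1.4]
finger_gap: 0.292
gripper_force: 40.9
t: 25.12
tcp_pos: [0.4995, 0.0755, 0.222]
tool_rot: [0.182, 0.983, 0.0, -0.0]
force: [1.3, 0.1, -0.8]
finger_gap: 0.295
gripper_force: 40.9
t: 25.37
tcp_pos: [0.4996, 0.0755, 0.222]
tool_rot: [0.065, 0.998, 0.0, -0.0]
force: [-0.0, 0.8, -1.4]
finger_gap: 0.292
gripper_force: 40.8
t 25.37 tcp [0.4996 0.0755 0.222 ] xaxis yaw 172.53 zax [-0.  0. -1.] F [-0.   0.8 -1.4] gap 0.292 gf 40.8
slide now-axes cm [-0.82  0.52 20.47] then turn [-0.    -0.    -0.005] | slide in goal axes [-0.81  0.52 20.47]
```

```bash
python3 -m creep '[{"slide":[-0.8,0.4,3.8],"angular":[0,0,0],"claw":-1},{"slide":[0,0,3.8],"angular":[0,0,0],"claw":-1},{"slide":[0,0,3.8],"angular":[0,0,0],"claw":-1},{"slide":[0,0,3.8],"angular":[0,0,0],"claw":-1},{"slide":[0,0,3],"angular":[0,0,0],"claw":-1},{"slide":[0,0,2],"angular":[0,0,0],"claw":-1},{"slide":[0,0,0],"angular":[0,0,0],"claw":-1},{"slide":[0,0,0],"angular":[0,0,0],"claw":-1}]'
python3 -m creep '[{"slide":[0,0,0.3],"angular":[0,0,0],"claw":-0.1},{"slide":[0,0,0],"angular":[0,0,0],"claw":-0.1},{"slide":[0,0,0],"angular":[0,0,0],"claw":-0.1},{"slide":[0,0,-3],"angular":[0,0,0],"claw":-0.1},{"slide":[0,0,-4],"angular":[0,0,0],"claw":-0.1},{"slide":[0,0,-4],"angular":[0,0,0],"claw":0.2},{"slide":[0,0,-4],"angular":[0,0,0],"claw":0.2},{"slide":[0,0,-4],"angular":[0,0,0],"claw":0.2},{"slide":[0,0,-3],"angular":[0,0,0],"claw":0.2}]'
python3 - <<'E'
from h import *
st();
todo((.427,-.317,.032),np.radians(5.8),0,.1)
E
```

```text
t: 26.03
tcp_pos: [0.5078, 0.0773, 0.0187]
tool_rot: [0.068, 0.998, -0.0, -0.001]
force: [-2.1, -3.1, 1.5]
finger_gap: 0.295
gripper_force: 41.0
t: 26.78
tcp_pos: [0.5092, 0.0784, 0.2408]
tool_rot: [0.068, 0.998, 0.0, 0.002]
force: [0.7, 0.5, -0.5]
finger_gap: 0.604
gripper_force: 0.0
t 26.78 tcp [0.5092 0.0784 0.2408] xaxis yaw 172.22 zax [ 0.005 -0.    -1.   ] F [ 0.7  0.5 -0.5] gap 0.604 gf 0.0
slide now-axes cm [  2.85 -40.29  12.72] then turn [0.007 0.    2.905] | slide in goal axes [-12.18  38.5   12.75]
```

```bash
python3 -m creep '[{"slide":[0.3,-4,0],"angular":[0,0,0],"claw":0.2},{"slide":[0.3,-4,0],"angular":[0,0,0],"claw":0.2},{"slide":[0.3,-4,0],"angular":[0,0,0],"claw":0.2},{"slide":[0.3,-4,0],"angular":[0,0,0],"claw":0.2},{"slide":[0.3,-4,0],"angular":[0,0,0],"claw":0.2},{"slide":[0.3,-4,0],"angular":[0,0,0],"claw":0.2},{"slide":[0.3,-4,0],"angular":[0,0,0],"claw":0.2},{"slide":[0.3,-4,0],"angular":[0,0,0],"claw":0.2},{"slide":[0.3,-4,0],"angular":[0,0,0],"claw":0.2},{"slide":[0.3,-4,0],"angular":[0,0,0],"claw":0.2}]'
python3 -m creep '[{"slide":[0,0,0],"angular":[0,0,0.12],"claw":0.2},{"slide":[0,0,0],"angular":[0,0,0.12],"claw":0.2},{"slide":[0,0,0],"angular":[0,0,0.12],"claw":0.2},{"slide":[0,0,0],"angular":[0,0,0.12],"claw":0.2},{"slide":[0,0,0],"angular":[0,0,0.12],"claw":0.2},{"slide":[0,0,0],"angular":[0,0,0.12],"claw":0.2},{"slide":[0,0,0],"angular":[0,0,0.12],"claw":0.2},{"slide":[0,0,0],"angular":[0,0,0.12],"claw":0.2},{"slide":[0,0,0],"angular":[0,0,0.12],"claw":0.2},{"slide":[0,0,0],"angular":[0,0,0.12],"claw":0.2}]'
python3 -m creep '[{"slide":[0,0,0],"angular":[0,0,0.12],"claw":0.2},{"slide":[0,0,0],"angular":[0,0,0.12],"claw":0.2},{"slide":[0,0,0],"angular":[0,0,0.12],"claw":0.2},{"slide":[0,0,0],"angular":[0,0,0.12],"claw":0.2},{"slide":[0,0,0],"angular":[0,0,0.12],"claw":0.2},{"slide":[0,0,0],"angular":[0,0,0.12],"claw":0.2},{"slide":[0,0,0],"angular":[0,0,0.12],"claw":0.2},{"slide":[0,0,0],"angular":[0,0,0.12],"claw":0.2},{"slide":[0,0,0],"angular":[0,0,0.12],"claw":0.2},{"slide":[0,0,0],"angular":[0,0,0.12],"claw":0.2}]'
python3 -m creep '[{"slide":[0,0,0],"angular":[0,0,0.12],"claw":0.2},{"slide":[0,0,0],"angular":[0,0,0.12],"claw":0.2},{"slide":[0,0,0],"angular":[0,0,0.12],"claw":0.2},{"slide":[0,0,0],"angular":[0,0,0.12],"claw":0.2},{"slide":[0,0,0],"angular":[0,0,0],"claw":0.2},{"slide":[0,0,0],"angular":[0,0,0],"claw":0.2}]'
python3 - <<'E'
from h import *
st();todo((.427,-.317,.032),np.radians(5.8),0,.1)
w=viewer.snapshot("wrist"); t=viewer.snapshot("top")
t=cv2.resize(t[130:290,260:480],None,fx=2.9,fy=2.9,interpolation=cv2.INTER_CUBIC)[:400,:]
cv2.imwrite("pics/w6.png",w); cv2.imwrite("pics/t6.png",t)
M=R.from_euler("z",np.radians(5.8-90)).as_matrix()
for p in ([.062,.081,.005],[-.062,-.081,.005],[0,.03,.039],[0,-.03,.039]): print(w2px("wrist",np.array([.427,-.317,0])+M@np.array(p)))
E
```

```text
t: 27.62
tcp_pos: [0.425, -0.3159, 0.2373]
tool_rot: [0.068, 0.998, -0.0, 0.0]
force: [1.1, 0.2, 0.2]
finger_gap: 0.599
gripper_force: 0.0
t: 28.45
tcp_pos: [0.4258, -0.314, 0.2372]
tool_rot: [0.622, 0.783, 0.0, 0.0]
force: [0.8, 0.3, -1.4]
finger_gap: 0.602
gripper_force: 0.0
t: 29.28
tcp_pos: [0.4258, -0.314, 0.2372]
tool_rot: [0.955, 0.295, 0.0, 0.0]
force: [-0.2, 0.7, -0.3]
finger_gap: 0.597
gripper_force: 0.0
t: 29.78
tcp_pos: [0.4258, -0.314, 0.2372]
tool_rot: [0.998, 0.065, 0.0, 0.0]
force: [0.2, -0.9, 0.3]
finger_gap: 0.602
gripper_force: 0.0
t 29.78 tcp [ 0.4258 -0.314   0.2372] xaxis yaw 7.47 zax [ 0. -0. -1.] F [ 0.2 -0.9  0.3] gap 0.602 gf 0.0
slide now-axes cm [ 0.07  0.31 12.39] then turn [ 0.    -0.     0.029] | slide in goal axes [ 0.08  0.31 12.39]
[383.35395613  97.97621279]
[265.34120695 240.35392903]
[322.13584343 149.93589581]
[320.15422503 208.49757544]
```

View pics/w6.png

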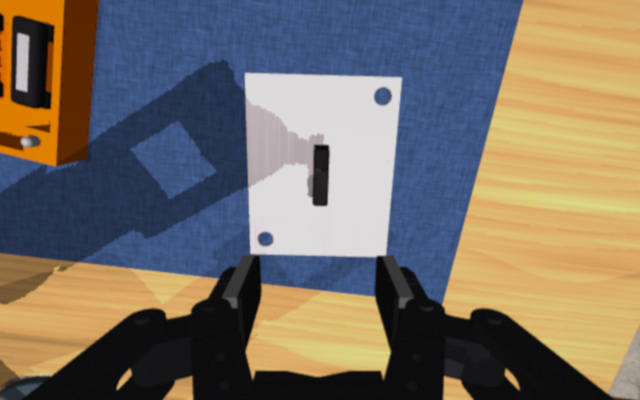

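View pics/t6.png

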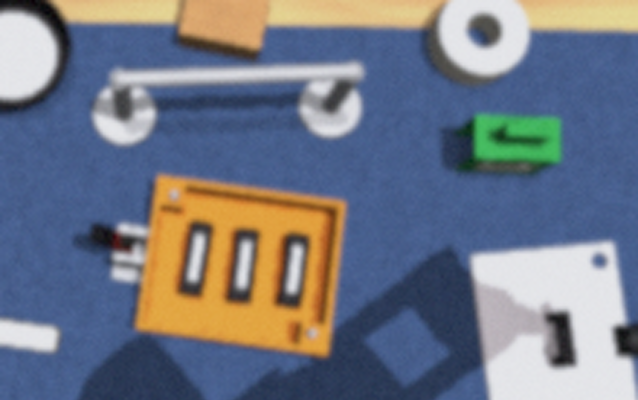

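The wrist view shows the cover holes at (383,96) and (265,239), within 2 px of the prediction, with the grip at (321,175). The top crop shows all three handles lying in the case and the clamp arm swung outside at (105,238). I pick up the cover.

```bash
python3 - <<'E'
from h import *
a,b=px2w("wrist",383,96,.005),px2w("wrist",265,239,.005);print(a,b,np.linalg.norm(a-b)); y=np.degrees(np.arctan2(*(a-b)[[1,0]]))+np.degrees(np.arctan2(62,81)); p=(a+b)/2;p[2]=.034;print(p,y);todo(p,np.radians(y))
E
python3 -m creep '[{"slide":[0.1,0.3,3.5],"angular":[0,0,0.029],"claw":0.2},{"slide":[0,0,3.5],"angular":[0,0,0],"claw":0.2},{"slide":[0,0,3.5],"angular":[0,0,0],"claw":0.2},{"slide":[0,0,3.5],"angular":[0,0,0],"claw":0.2},{"slide":[0,0,3.5],"angular":[0,0,0],"claw":0.2},{"slide":[0,0,0],"angular":[0,0,0],"claw":0.2},{"slide":[0,0,0],"angular":[0,0,0],"claw":0.2}]'
python3 - <<'E'
from h import *
st();todo((.427,-.317,.034),np.radians(5.8))
E
```

```text
[ 0.5157173  -0.36977475  0.005     ] [ 0.34178502 -0.26296018  0.005     ] 0.20411220397696586
[ 0.42875116 -0.31636746  0.034     ] 5.8768596181920465
slide now-axes cm [ 0.26  0.26 22.18] then turn [ 0.    -0.     0.028] | slide in goal axes [ 0.27  0.26 22.18]
t: 30.47
tcp_pos: [0.4263, -0.3159, 0.0605]
tool_rot: [0.999, 0.05, -0.002, -0.002]
force: [-0.4, -0.4, 0.3]
finger_gap: 0.605
gripper_force: 0.0
t 30.47 tcp [ 0.4263 -0.3159  0.0605] xaxis yaw 5.76 zax [-0.003  0.004 -1.   ] F [-0.4 -0.4  0.3] gap 0.605 gf 0.0
slide now-axes cm [0.07 0.13 4.52] then turn [-0.004  0.003 -0.001] | slide in goal axes [0.06 0.11 4.52]
```

```bash
python3 -m creep '[{"slide":[0.2,0.1,2.5],"angular":[0,0,0],"claw":0.2},{"slide":[0,0,1.9],"angular":[0,0,0],"claw":0.2},{"slide":[0,0,0],"angular":[0,0,0],"claw":0.2},{"slide":[0,0,0],"angular":[0,0,0],"claw":-1},{"slide":[0,0,0],"angular":[0,0,0],"claw":-1},{"slide":[0,0,0],"angular":[0,0,0],"claw":-1},{"slide":[0,0,0],"angular":[0,0,0],"claw":-1},{"slide":[0,0,0],"angular":[0,0,0],"claw":-1},{"slide":[0,0,0],"angular":[0,0,0],"claw":-1},{"slide":[0,0,0],"angular":[0,0,0],"claw":-1}]' 80
python3 - <<'E'
from h import *
st()
E
python3 -m creep '[{"slide":[0,0,-1],"angular":[0,0,0],"claw":-1},{"slide":[0,0,-2],"angular":[0,0,0],"claw":-1},{"slide":[0,0,-3],"angular":[0,0,0],"claw":-1},{"slide":[0,0,-3],"angular":[0,0,0],"claw":-1},{"slide":[0,0,-3],"angular":[0,0,0],"claw":-1},{"slide":[0,0,-3],"angular":[0,0,0],"claw":-1},{"slide":[0,0,-2],"angular":[0,0,0],"claw":-1},{"slide":[0,0,0],"angular":[0,0,0],"claw":-1},{"slide":[0,0,0],"angular":[0,0,0],"claw":-1}]'
python3 - <<'E'
from h import *
st();todo(cw([0,0,.15]),CY)
E
```

```text
t: 31.3
tcp_pos: [0.4301, -0.3182, 0.0206]
tool_rot: [0.999, 0.05, 0.001, 0.001]
force: [-0.4, 1.6, 8.0]
finger_gap: 0.164
gripper_force: 79.2
t 31.3 tcp [ 0.4301 -0.3182  0.0206] xaxis yaw 5.75 zax [ 0.002 -0.002 -1.   ] F [-0.4  1.6  8. ] gap 0.164 gf 79.2
t: 32.05
tcp_pos: [0.4295, -0.318, 0.1895]
tool_rot: [0.999, 0.05, 0.001, 0.001]
force: [-0.6, 0.6, -3.5]
finger_gap: 0.164
gripper_force: 78.8
t 32.05 tcp [ 0.4295 -0.318   0.1895] xaxis yaw 5.74 zax [ 0.002 -0.002 -1.   ] F [-0.6  0.6 -3.5] gap 0.164 gf 78.8
slide now-axes cm [ 10.68 -33.91   5.75] then turn [ 0.004  0.    -1.345] | slide in goal axes [35.43  2.83  5.82]
```

```bash
python3 - <<'E'
from h import *
print(cw([.062,.081,.062]),cw([-.062,-.081,.062]))
s={"tcp_pos":np.array([.4258,-.314,.2372]),"tool_rot":np.array([.998,.065,0,0])}
print("w6",px2w("wrist",29,141,.062,s))
q=np.array([0.718,0.63,0.221,-0.195]);s={"tcp_pos":np.array([0.5011,0.0431,0.2306]),"tool_rot":q/np.linalg.norm(q)}
print("w1",px2w("wrist",384,225,.062,s))
for n in ("w1","w6"):
    im=cv2.imread(f"pics/{n}.png")
    r=im[210:242,368:400] if n=="w1" else im[125:155,10:50]
    hsv=cv2.cvtColor(r,cv2.COLOR_BGR2HSV); m=((hsv[...,1]<70)&(hsv[...,2]>110)); v,u=np.nonzero(m); print(n,len(u),u.mean(),v.mean(),u.min(),u.max(),v.min(),v.max())
E
```

```text
[0.5736631  0.10259063 0.062     ] [ 0.4303369  -0.04259063  0.062     ]
w6 [ 0.43278424 -0.04837545  0.062     ]
w1 [0.57348988 0.1011677  0.062     ]
w1 74 15.054054054054054 15.108108108108109 11 19 11 20
w6 84 15.761904761904763 16.55952380952381 10 21 12 21
```

```bash
python3 -m creep '[{"slide":[1.1,-3.4,-0.2],"angular":[0,0,0],"claw":-1},{"slide":[1.1,-3.4,-0.2],"angular":[0,0,0],"claw":-1},{"slide":[1.1,-3.4,-0.2],"angular":[0,0,0],"claw":-1},{"slide":[1.1,-3.4,-0.2],"angular":[0,0,0],"claw":-1},{"slide":[1.1,-3.4,-0.2],"angular":[0,0,0],"claw":-1},{"slide":[1.1,-3.4,-0.2],"angular":[0,0,0],"claw":-1},{"slide":[1.1,-3.4,-0.2],"angular":[0,0,0],"claw":-1},{"slide":[1.1,-3.4,-0.2],"angular":[0,0,0],"claw":-1},{"slide":[1.0,-3.4,-0.2],"angular":[0,0,0],"claw":-1},{"slide":[0.9,-3.3,-0.2],"angular":[0,0,0],"claw":-1}]'
python3 -m creep '[{"slide":[0,0,0],"angular":[0,0,-0.11],"claw":-1},{"slide":[0,0,0],"angular":[0,0,-0.11],"claw":-1},{"slide":[0,0,0],"angular":[0,0,-0.11],"claw":-1},{"slide":[0,0,0],"angular":[0,0,-0.11],"claw":-1},{"slide":[0,0,0],"angular":[0,0,-0.11],"claw":-1},{"slide":[0,0,0],"angular":[0,0,-0.11],"claw":-1},{"slide":[0,0,0],"angular":[0,0,-0.11],"claw":-1},{"slide":[0,0,0],"angular":[0,0,-0.11],"claw":-1},{"slide":[0,0,0],"angular":[0,0,-0.11],"claw":-1},{"slide":[0,0,0],"angular":[0,0,-0.11],"claw":-1}]'
python3 -m creep '[{"slide":[0,0,0],"angular":[0,0,-0.11],"claw":-1},{"slide":[0,0,0],"angular":[0,0,-0.11],"claw":-1},{"slide":[0,0,0],"angular":[0,0,-0.025],"claw":-1},{"slide":[0,0,0],"angular":[0,0,0],"claw":-1},{"slide":[0,0,0],"angular":[0,0,0],"claw":-1}]'
python3 - <<'E'
from h import *
st();todo(cw([0,0,.1103]),CY)  # TCP .0916 -> cover underside .071
E
```

```text
t: 32.88
tcp_pos: [0.5004, 0.0323, 0.206]
tool_rot: [0.999, 0.05, -0.002, -0.001]
force: [1.2, -0.3, -3.6]
finger_gap: 0.166
gripper_force: 79.0
t: 33.72
tcp_pos: [0.5, 0.0305, 0.2057]
tool_rot: [0.824, 0.567, -0.002, -0.002]
force: [0.8, -0.5, -3.3]
finger_gap: 0.165
gripper_force: 79.2
t: 34.13
tcp_pos: [0.501, 0.0303, 0.2069]
tool_rot: [0.751, 0.66, -0.001, -0.001]
force: [-0.8, 0.5, -2.7]
finger_gap: 0.164
gripper_force: 79.2
t 34.13 tcp [0.501  0.0303 0.2069] xaxis yaw 82.67 zax [-0.003  0.    -1.   ] F [-0.8  0.5 -2.7] gap 0.164 gf 79.2
slide now-axes cm [-0.02  0.13 11.53] then turn [-0.003 -0.    -0.002] | slide in goal axes [-0.02  0.1  11.53]
```

```bash
python3 -m creep '[{"slide":[0,0.1,2.3],"angular":[0,0,0],"claw":-1},{"slide":[0,0,2.3],"angular":[0,0,0],"claw":-1},{"slide":[0,0,2.3],"angular":[0,0,0],"claw":-1},{"slide":[0,0,2.3],"angular":[0,0,0],"claw":-1},{"slide":[0,0,2.3],"angular":[0,0,0],"claw":-1},{"slide":[0,0,0],"angular":[0,0,0],"claw":-1},{"slide":[0,0,0],"angular":[0,0,0],"claw":-1},{"slide":[0,0,0],"angular":[0,0,0],"claw":-1}]'
python3 - <<'E'
from h import *
st();s=manip.sense();todo(cw([0,0,.1103]),CY)
w=viewer.snapshot("wrist"); cv2.imwrite("pics/w7.png",w)
ph=s["tcp_pos"]+R.from_quat(s["tool_rot"]).apply([.081,.062,.0156]); print("hole top pred",w2px("wrist",ph),"pin tip",w2px("wrist",cw([.062,.081,.06])))
u,v=w2px("wrist",ph).astype(int); cv2.imwrite("pics/w7c.png",cv2.resize(w[max(v-40,0):v+40,u-50:u+50],None,fx=6,fy=6,interpolation=cv2.INTER_CUBIC)); print(u-50,max(v-40,0))
E
```

```text
t: 34.8
tcp_pos: [0.5037, 0.03, 0.0937]
tool_rot: [0.75, 0.661, 0.0, 0.0]
force: [0.6, -0.6, -2.7]
finger_gap: 0.165
gripper_force: 79.3
t 34.8 tcp [0.5037 0.03   0.0937] xaxis yaw 82.76 zax [ 0.001 -0.    -1.   ] F [ 0.6 -0.6 -2.7] gap 0.165 gf 79.3
slide now-axes cm [-0.02 -0.17  0.21] then turn [ 0.001  0.    -0.001] | slide in goal axes [-0.02 -0.17  0.21]
hole top pred [457.97477003  86.47602869] pin tip [439.54222785  88.57397416]
407 46
```

View pics/w7c.png

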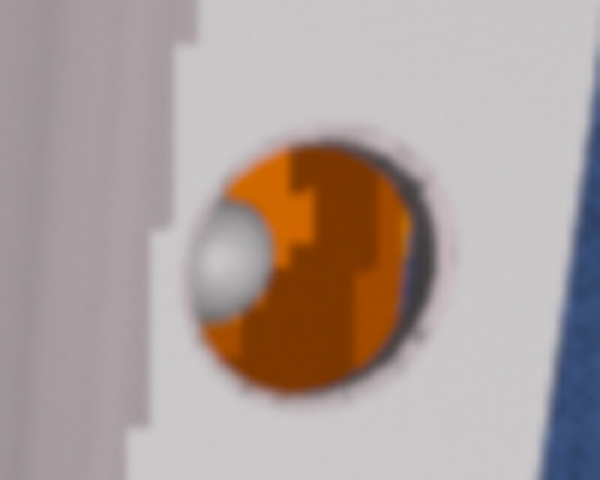

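The crop shows the hole centred at (313,258) and the pin tip, partly hidden, at about (210,262). With parallax taken out, the cover is within about 0.6 mm of alignment. I lower it gently.

```bash
python3 -m creep '[{"slide":[0.05,-0.06,0.5],"angular":[0,0,0],"claw":-1},{"slide":[0,0,0.5],"angular":[0,0,0],"claw":-1},{"slide":[0,0,0.4],"angular":[0,0,0],"claw":-1},{"slide":[0,0,0],"angular":[0,0,0],"claw":-1},{"slide":[0,0,0],"angular":[0,0,0],"claw":-1}]'
python3 - <<'E'
from h import *
st();todo(cw([0,0,.0873]),CY)
E
python3 -m creep '[{"slide":[0,0,0.4],"angular":[0,0,0],"claw":-1},{"slide":[0,0,0.4],"angular":[0,0,0],"claw":-1},{"slide":[0,0,0],"angular":[0,0,0],"claw":-1},{"slide":[0,0,0],"angular":[0,0,0],"claw":-1}]'
python3 - <<'E'
from h import *
st();todo(cw([0,0,.0873]),CY)
E
```

```text
t: 35.27
tcp_pos: [0.5022, 0.0307, 0.0789]
tool_rot: [0.75, 0.661, -0.0, -0.0]
force: [-0.2, -0.8, -4.6]
finger_gap: 0.169
gripper_force: 79.3
t 35.27 tcp [0.5022 0.0307 0.0789] xaxis yaw 82.8 zax [-0.001  0.    -1.   ] F [-0.2 -0.8 -4.6] gap 0.169 gf 79.3
slide now-axes cm [-0.07 -0.01  1.03] then turn [-0.001 -0.    -0.   ] | slide in goal axes [-0.07 -0.01  1.03]
t: 35.6
tcp_pos: [0.5022, 0.0307, 0.0707]
tool_rot: [0.75, 0.661, -0.0, -0.0]
force: [-0.4, 0.2, -4.4]
finger_gap: 0.164
gripper_force: 79.3
t 35.6 tcp [0.5022 0.0307 0.0707] xaxis yaw 82.8 zax [-0.001  0.    -1.   ] F [-0.4  0.2 -4.4] gap 0.164 gf 79.3
slide now-axes cm [-0.07 -0.01  0.21] then turn [-0.001 -0.    -0.   ] | slide in goal axes [-0.07 -0.01  0.21]
```

```bash
python3 -m creep '[{"slide":[0,0,0.15],"angular":[0,0,0],"claw":-1},{"slide":[0,0,0.1],"angular":[0,0,0],"claw":-1},{"slide":[0,0,0],"angular":[0,0,0],"claw":-1},{"slide":[0,0,0],"angular":[0,0,0],"claw":-1}]'
python3 - <<'E'
from h import *
st()
E
python3 -m creep '[{"slide":[0,0,0],"angular":[0,0,0],"claw":-0.2},{"slide":[0,0,0],"angular":[0,0,0],"claw":-0.2},{"slide":[0,0,0],"angular":[0,0,0],"claw":-0.2},{"slide":[0,0,0],"angular":[0,0,0],"claw":-0.2}]'
python3 - <<'E'
from h import *
st()
E
```

```text
t: 35.93
tcp_pos: [0.5026, 0.0306, 0.0686]
tool_rot: [0.75, 0.661, 0.0, 0.0]
force: [0.0, 0.1, -2.2]
finger_gap: 0.163
gripper_force: 79.5
t 35.93 tcp [0.5026 0.0306 0.0686] xaxis yaw 82.8 zax [ 0. -0. -1.] F [ 0.   0.1 -2.2] gap 0.163 gf 79.5
t: 36.27
tcp_pos: [0.5028, 0.0306, 0.0689]
tool_rot: [0.75, 0.661, 0.0, 0.0]
force: [-0.1, 0.7, 1.1]
finger_gap: 0.397
gripper_force: 0.0
t 36.27 tcp [0.5028 0.0306 0.0689] xaxis yaw 82.8 zax [ 0.001 -0.    -1.   ] F [-0.1  0.7  1.1] gap 0.397 gf 0.0
```

```bash
python3 -m creep '[{"slide":[0,0,-2],"angular":[0,0,0],"claw":0},{"slide":[0,0,-4],"angular":[0,0,0],"claw":0},{"slide":[0,0,-4],"angular":[0,0,0],"claw":0},{"slide":[0,0,-4],"angular":[0,0,0],"claw":0},{"slide":[0,0,-2],"angular":[0,0,0],"claw":0},{"slide":[0,0,0],"angular":[0,0,0],"claw":0}]' 25
python3 - <<'E'
from h import *
st();todo(arm(1.82),CY,-.8,.11); cv2.imwrite("pics/t8.png",viewer.snapshot("top"))
cv2.imwrite("pics/s8.png",viewer.snapshot("scene"))
print([w2px("top",cw([x,y,.053])).round(1) for x,y in ((.08,.1),(.08,-.1),(-.08,-.1),(-.08,.1))])
im=cv2.imread("pics/t8.png"); h=cv2.cvtColor(im,cv2.COLOR_BGR2HSV)
m=((h[...,1]<40)&(h[...,2]>150)).astype(np.uint8); m[:185]=0;m[270:]=0;m[:,:290]=0;m[:,410:]=0
cs=max(cv2.findContours(m,0,2)[0],key=cv2.contourArea); print(cv2.boxPoints(cv2.minAreaRect(cs)).round(1))
E
```

```text
t: 36.77
tcp_pos: [0.5058, 0.0303, 0.2339]
tool_rot: [0.75, 0.661, 0.004, 0.005]
force: [1.5, -0.4, 0.1]
finger_gap: 0.503
gripper_force: 0.0
t 36.77 tcp [0.5058 0.0303 0.2339] xaxis yaw 82.82 zax [ 0.012 -0.002 -1.   ] F [ 1.5 -0.4  0.1] gap 0.503 gf 0.0
slide now-axes cm [20.   -0.41  3.32] then turn [ 0.012 -0.8   -0.005] | slide in goal axes [ 16.33  -0.37 -12.03]
[array([314.1, 190.5]), array([378.6, 199.3]), array([372.8, 251.4]), array([306.9, 242.5])]
[[307.3 242.7]
 [313.1 189.9]
 [330.6 191.8]
 [324.7 244.6]]
```

```bash
python3 -m creep '[{"slide":[4,-0.1,0],"angular":[0,0,0],"claw":0},{"slide":[4,-0.1,0],"angular":[0,0,0],"claw":0},{"slide":[4,-0.1,0],"angular":[0,0,0],"claw":0},{"slide":[4,-0.1,0],"angular":[0,0,0],"claw":0},{"slide":[4,-0.1,0],"angular":[0,0,0],"claw":0},{"slide":[0,0,0],"angular":[0,0,0],"claw":0}]'
python3 -m creep '[{"slide":[0,0,0],"angular":[0,-0.1,0],"claw":0},{"slide":[0,0,0],"angular":[0,-0.1,0],"claw":0},{"slide":[0,0,0],"angular":[0,-0.1,0],"claw":0},{"slide":[0,0,0],"angular":[0,-0.1,0],"claw":0},{"slide":[0,0,0],"angular":[0,-0.1,0],"claw":0},{"slide":[0,0,0],"angular":[0,-0.1,0],"claw":0},{"slide":[0,0,0],"angular":[0,-0.1,0],"claw":0},{"slide":[0,0,0],"angular":[0,-0.1,0],"claw":0},{"slide":[0,0,0],"angular":[0,0,0],"claw":0}]'
python3 - <<'E'
from h import *
st();todo(arm(1.82),CY,-.8)
cv2.imwrite("pics/w9.png",viewer.snapshot("wrist")); h=cv2.cvtColor(cv2.imread("pics/w9.png"),cv2.COLOR_BGR2HSV)
v,u=np.nonzero(((h[...,0]<6)|(h[...,0]>174))&(h[...,1]>170)&(h[...,2]>60)); print("red",len(u),u.min(),u.max(),v.min(),v.max())
for a in (1.7,1.8,1.9): print(a,w2px("wrist",arm(a,.05)),w2px("wrist",arm(a,0)))
E
```

```text
t: 37.37
tcp_pos: [0.5216, 0.2359, 0.2262]
tool_rot: [0.748, 0.663, 0.0, -0.002]
force: [0.0, 0.1, 0.2]
finger_gap: 0.495
gripper_force: 0.0
t: 38.12
tcp_pos: [0.5206, 0.2307, 0.2228]
tool_rot: [0.688, 0.611, -0.297, 0.257]
force: [0.0, -0.1, -0.7]
finger_gap: 0.5
gripper_force: 0.0
t 38.12 tcp [0.5206 0.2307 0.2228] xaxis yaw 83.52 zax [-0.094 -0.716 -0.692] F [ 0.  -0.1 -0.7] gap 0.5 gf 0.0
slide now-axes cm [ 1.63  0.73 12.58] then turn [-0.004  0.006  0.009] | slide in goal axes [ 1.55  0.67 12.6 ]
red 577 318 338 127 155
1.7 [324.7806964  174.55203816] [324.49997239 130.38832089]
1.8 [324.9155995  170.13584968] [324.49997239 130.38832089]
1.9 [325.04966354 165.14107996] [324.49997239 130.38832089]
```

```bash
python3 -m creep '[{"slide":[1.6,0.8,2],"angular":[0,0,0.009],"claw":0},{"slide":[0,0,3.5],"angular":[0,0,0],"claw":0},{"slide":[0,0,3.5],"angular":[0,0,0],"claw":0},{"slide":[0,0,2.3],"angular":[0,0,0],"claw":0},{"slide":[0,0,1.2],"angular":[0,0,0],"claw":0},{"slide":[0,0,0],"angular":[0,0,0],"claw":0},{"slide":[0,0,0],"angular":[0,0,0],"claw":0}]'
python3 - <<'E'
from h import *
st();todo(arm(1.82),CY,-.8)
E
python3 -m creep '[{"slide":[0,0,0],"angular":[0,0,0],"claw":-1},{"slide":[0,0,0],"angular":[0,0,0],"claw":-1},{"slide":[0,0,0],"angular":[0,0,0],"claw":-1},{"slide":[0,0,0],"angular":[0,0,0],"claw":-1},{"slide":[0,0,0],"angular":[0,0,0],"claw":-1},{"slide":[0,0,0],"angular":[0,0,0],"claw":-1},{"slide":[0,0,0],"angular":[0,0,0],"claw":-1}]' 20
python3 - <<'E'
from h import *
P=[goal(arm(1.82-.1*i),CY,-.8+.1*i) for i in range(3)]
print((P[0][1].inv().apply(P[1][0]-P[0][0])*100).round(3))
E
```

```text
t: 38.75
tcp_pos: [0.521, 0.1502, 0.1305]
tool_rot: [0.694, 0.606, -0.291, 0.258]
force: [-0.3, -0.4, 1.5]
finger_gap: 0.498
gripper_force: 0.0
t 38.75 tcp [0.521  0.1502 0.1305] xaxis yaw 81.96 zax [-0.091 -0.711 -0.697] F [-0.3 -0.4  1.5] gap 0.498 gf 0.0
slide now-axes cm [ 0.48 -0.38  0.44] then turn [-0.001 -0.001 -0.01 ] | slide in goal axes [ 0.48 -0.38  0.44]
t: 39.33
tcp_pos: [0.5184, 0.1521, 0.1315]
tool_rot: [0.694, 0.606, -0.292, 0.258]
force: [-6.2, 1.8, 3.5]
finger_gap: 0.206
gripper_force: 23.6
[-0.358  0.     0.364]
```

```bash
python3 -m creep '[{"slide":[-0.36,0,0.36],"angular":[0,0.1,0],"claw":-1},{"slide":[-0.36,0,0.36],"angular":[0,0.1,0],"claw":-1},{"slide":[-0.36,0,0.36],"angular":[0,0.1,0],"claw":-1},{"slide":[-0.36,0,0.36],"angular":[0,0.1,0],"claw":-1},{"slide":[-0.36,0,0.36],"angular":[0,0.1,0],"claw":-1},{"slide":[-0.36,0,0.36],"angular":[0,0.1,0],"claw":-1},{"slide":[-0.36,0,0.36],"angular":[0,0.1,0],"claw":-1}]'
python3 -m creep '[{"slide":[-0.36,0,0.36],"angular":[0,0.1,0],"claw":-1},{"slide":[-0.36,0,0.36],"angular":[0,0.1,0],"claw":-1},{"slide":[-0.36,0,0.36],"angular":[0,0.1,0],"claw":-1},{"slide":[-0.36,0,0.36],"angular":[0,0.1,0],"claw":-1},{"slide":[-0.36,0,0.36],"angular":[0,0.1,0],"claw":-1},{"slide":[-0.36,0,0.36],"angular":[0,0.1,0],"claw":-1},{"slide":[0,0,0],"angular":[0,0,0],"claw":-1},{"slide":[0,0,0],"angular":[0,0,0],"claw":-1}]'
python3 - <<'E'
from h import *
st();todo(arm(.52),CY,.5)
E
```

```text
t: 39.92
tcp_pos: [0.5141, 0.1179, 0.1216]
tool_rot: [0.75, 0.659, -0.035, 0.034]
force: [-5.7, -0.2, -6.3]
finger_gap: 0.204
gripper_force: 23.8
t: 40.58
tcp_pos: [0.5114, 0.0968, 0.0965]
tool_rot: [0.727, 0.641, 0.186, -0.161]
force: [-14.5, -18.9, 15.5]
finger_gap: 0.205
gripper_force: 27.8
t 40.58 tcp [0.5114 0.0968 0.0965] xaxis yaw 82.8 zax [ 0.064  0.473 -0.879] F [-14.5 -18.9  15.5] gap 0.205 gf 27.8
slide now-axes cm [-0.05 -0.1   0.78] then turn [ 0.005  0.003 -0.   ] | slide in goal axes [-0.05 -0.1   0.78]
```

```bash
python3 -m creep '[{"slide":[0,0,0],"angular":[0,0,0],"claw":0},{"slide":[0,0,0],"angular":[0,0,0],"claw":0},{"slide":[0,0,0],"angular":[0,0,0],"claw":0},{"slide":[0,0,-3],"angular":[0,0,0],"claw":0},{"slide":[0,0,-4],"angular":[0,0,0],"claw":0},{"slide":[0,0,-2],"angular":[0,0,0],"claw":-1},{"slide":[0,0,0],"angular":[0,-0.1,0],"claw":-1},{"slide":[0,0,0],"angular":[0,-0.1,0],"claw":-1},{"slide":[0,0,0],"angular":[0,-0.1,0],"claw":-1},{"slide":[0,0,0],"angular":[0,-0.1,0],"claw":-1}]' 40
python3 -m creep '[{"slide":[0,0,0],"angular":[0,-0.1,0],"claw":-1},{"slide":[0,0,0],"angular":[0,0,0],"claw":-1},{"slide":[0,0,0],"angular":[0,0,0],"claw":-1}]'
python3 - <<'E'
from h import *
st();todo(cw([.001,.062,.12]),CY,0,0,0)
cv2.imwrite("pics/s9.png",viewer.snapshot("scene")); im=cv2.imread("pics/s9.png"); h=cv2.cvtColor(im,cv2.COLOR_BGR2HSV)
m=((h[...,0]<5)|(h[...,0]>174))&(h[...,1]>170)&(h[...,2]>60); m[:,:290]=0;m[:,380:]=0;m[:160]=0;m[245:]=0
v,u=np.nonzero(m); print(len(u),u.min(),u.max(),v.min(),v.max())
for a in (.2,.4,.6): print(a,w2px("scene",arm(a,.03)),w2px("scene",arm(a,.05)))
E
```

```text
t: 41.42
tcp_pos: [0.5091, 0.0574, 0.1763]
tool_rot: [0.751, 0.659, 0.039, -0.027]
force: [-0.1, 0.1, -0.6]
finger_gap: 0.002
gripper_force: 0.0
t: 41.67
tcp_pos: [0.5082, 0.0594, 0.1753]
tool_rot: [0.751, 0.661, 0.003, 0.002]
force: [0.7, -0.5, 0.3]
finger_gap: -0.002
gripper_force: 0.0
t 41.67 tcp [0.5082 0.0594 0.1753] xaxis yaw 82.72 zax [ 0.008  0.001 -1.   ] F [ 0.7 -0.5  0.3] gap -0.002 gf 0.0
slide now-axes cm [ 3.2  -0.19  5.54] then turn [ 0.007 -0.002 -0.001] | slide in goal axes [ 3.21 -0.15  5.53]
54 331 340 192 205
0.2 [333.20851054 199.16707561] [329.25392521 194.65486447]
0.4 [333.65198204 198.34596943] [329.9621877  193.25680451]
0.6 [334.32167749 197.82397934] [331.05069886 192.34753723]
```

```bash
python3 -m creep '[{"slide":[3.2,-0.2,0],"angular":[0,0,0],"claw":-1},{"slide":[0,0,3],"angular":[0,0,0],"claw":-1},{"slide":[0,0,2.5],"angular":[0,0,0],"claw":-1},{"slide":[0,0,1],"angular":[0,0,0],"claw":-1},{"slide":[0,0,1],"angular":[0,0,0],"claw":-1},{"slide":[0,0,0.7],"angular":[0,0,0],"claw":-1},{"slide":[0,0,0.5],"angular":[0,0,0],"claw":-1},{"slide":[0,0,0],"angular":[0,0,0],"claw":-1}]'
python3 -m creep '[{"slide":[0,0,0.2],"angular":[0,0,0],"claw":-1},{"slide":[0,0,0.2],"angular":[0,0,0],"claw":-1},{"slide":[0,0,0],"angular":[0,0,0],"claw":-1},{"slide":[0,0,0],"angular":[0,0,0],"claw":-1}]'
python3 - <<'E'
from h import *
st();todo(cw([.001,.062,.081]),CY,0,0,0)
E
```

```text
t: 42.38
tcp_pos: [0.5106, 0.0886, 0.0874]
tool_rot: [0.753, 0.659, 0.002, 0.002]
force: [0.0, -0.0, -0.3]
finger_gap: 0.004
gripper_force: 0.0
t: 42.72
tcp_pos: [0.5109, 0.0892, 0.0842]
tool_rot: [0.752, 0.659, 0.002, 0.003]
force: [-0.4, 0.2, -0.1]
finger_gap: 0.005
gripper_force: 0.0
t 42.72 tcp [0.5109 0.0892 0.0842] xaxis yaw 82.44 zax [ 0.007 -0.001 -1.   ] F [-0.4  0.2 -0.1] gap 0.005 gf 0.0
slide now-axes cm [ 0.22 -0.05  0.32] then turn [ 0.007 -0.    -0.006] | slide in goal axes [ 0.22 -0.05  0.32]
```

```bash
python3 -m creep '[{"slide":[0,0,0.2],"angular":[0,0,0],"claw":-1},{"slide":[0,0,0.2],"angular":[0,0,0],"claw":-1},{"slide":[0,0,0],"angular":[0,0,0],"claw":-1}]'
python3 -m creep '[{"slide":[0,0,0.15],"angular":[0,0,0],"claw":-1},{"slide":[0,0,0],"angular":[0,0,0],"claw":-1},{"slide":[0,0,0],"angular":[0,0,0],"claw":-1}]'
python3 - <<'E'
from h import *
st()
cv2.imwrite("pics/s10.png",viewer.snapshot("scene")); im=cv2.imread("pics/s10.png"); h=cv2.cvtColor(im,cv2.COLOR_BGR2HSV)
m=((h[...,0]<5)|(h[...,0]>174))&(h[...,1]>170)&(h[...,2]>60); m[:,:290]=0;m[:,380:]=0;m[:160]=0;m[245:]=0
v,u=np.nonzero(m); print(len(u),u.min(),u.max(),v.min(),v.max(),u.mean(),v.mean())
for a in (0,.2,.4,.6): print(a,w2px("scene",arm(a,.03)),w2px("scene",arm(a,.05)))
E
```

```text
t: 42.97
tcp_pos: [0.511, 0.089, 0.0801]
tool_rot: [0.752, 0.659, 0.002, 0.003]
force: [0.0, -0.1, 2.3]
finger_gap: 0.0
gripper_force: 1.0
t: 43.22
tcp_pos: [0.511, 0.089, 0.0798]
tool_rot: [0.752, 0.659, 0.003, 0.003]
force: [-2.6, -0.8, 13.1]
finger_gap: -0.005
gripper_force: 6.5
t 43.22 tcp [0.511  0.089  0.0798] xaxis yaw 82.46 zax [ 0.008 -0.001 -1.   ] F [-2.6 -0.8 13.1] gap -0.005 gf 6.5
37 328 339 196 204 332.94594594594594 200.0810810810811
0 [333.00558882 200.25148755] [328.94488692 196.47776236]
0.2 [333.20851054 199.16707561] [329.25392521 194.65486447]
0.4 [333.65198204 198.34596943] [329.9621877  193.25680451]
0.6 [334.32167749 197.82397934] [331.05069886 192.34753723]
```

```bash
python3 -m creep '[{"slide":[0,0,0.1],"angular":[0,0,0],"claw":-1},{"slide":[0,0,0],"angular":[0,0,0],"claw":-1},{"slide":[0,0,-3],"angular":[0,0,0],"claw":-1},{"slide":[0,0,-4],"angular":[0,0,0],"claw":0},{"slide":[0,0,-4],"angular":[0,0,0],"claw":0},{"slide":[0,0,-4],"angular":[0,0,0],"claw":0},{"slide":[0,0,-3],"angular":[0,0,0],"claw":0},{"slide":[0,0,0],"angular":[0,0,0],"claw":0}]'
python3 - <<'E'
from h import *
st();todo((.633,-.256,.108),np.radians(89.5),0,.13)
E
```

```text
t: 43.93
tcp_pos: [0.5136, 0.0894, 0.2639]
tool_rot: [0.752, 0.659, 0.007, 0.007]
force: [-0.4, -0.3, -0.4]
finger_gap: 0.499
gripper_force: 0.0
t 43.93 tcp [0.5136 0.0894 0.2639] xaxis yaw 82.46 zax [ 0.021 -0.001 -1.   ] F [-0.4 -0.3 -0.4] gap 0.499 gf 0.0
slide now-axes cm [-32.68  16.28   4.74] then turn [ 0.021 -0.    -0.123] | slide in goal axes [-34.43  12.24   4.46]
```

```bash
python3 -m creep '[{"slide":[-3.6,1.8,0],"angular":[0,0,-0.1],"claw":0},{"slide":[-3.8,1.4,0],"angular":[0,0,-0.02],"claw":0},{"slide":[-3.8,1.4,0],"angular":[0,0,0],"claw":0},{"slide":[-3.8,1.4,0],"angular":[0,0,0],"claw":0},{"slide":[-3.8,1.4,0],"angular":[0,0,0],"claw":0},{"slide":[-3.8,1.4,0],"angular":[0,0,0],"claw":0},{"slide":[-3.8,1.4,0],"angular":[0,0,0],"claw":0},{"slide":[-3.8,1.4,0],"angular":[0,0,0],"claw":0},{"slide":[-3.8,1.4,0],"angular":[0,0,0],"claw":0},{"slide":[0,0,0],"angular":[0,0,0],"claw":0}]'
python3 -m creep '[{"slide":[0,0,0],"angular":[0,0,0],"claw":0},{"slide":[0,0,0],"angular":[0,0,0],"claw":0}]'
python3 - <<'E'
from h import *
st();s=manip.sense();todo((.633,-.256,.108),np.radians(89.5),0,.13)
im=viewer.snapshot("wrist"); cv2.imwrite("pics/w11.png",im); h=cv2.cvtColor(im,cv2.COLOR_BGR2HSV)
m=((h[...,0]>50)&(h[...,0]<75)&(h[...,1]>120)&(h[...,2]>100)).astype(np.uint8)
cs=max(cv2.findContours(m,0,2)[0],key=cv2.contourArea); print(cv2.contourArea(cs),cv2.boxPoints(cv2.minAreaRect(cs)).round(1))
M=R.from_euler("z",np.radians(-.5)).as_matrix()
for z,x,y in ((.081,.023,.045),(.118,.007,.025)): print([w2px("wrist",np.array([.633,-.256,z])+M@np.array([a*x,b*y,0])).round(1) for a in(-1,1) for b in (1,-1)])
t=viewer.snapshot("top"); cv2.imwrite("pics/t11.png",t); h=cv2.cvtColor(t,cv2.COLOR_BGR2HSV)
m=((h[...,1]<50)&(h[...,2]>140)).astype(np.uint8); m[:185]=0;m[270:]=0;m[:,:290]=0;m[:,410:]=0
cs=max(cv2.findContours(m,0,2)[0],key=cv2.contourArea); print("cover",cv2.boxPoints(cv2.minAreaRect(cs)).round(1))
E
```

```text
t: 44.77
tcp_pos: [0.632, -0.2627, 0.2565]
tool_rot: [0.713, 0.701, 0.001, 0.005]
force: [1.2, -0.5, 1.0]
finger_gap: 0.497
gripper_force: 0.0
t: 44.93
tcp_pos: [0.6294, -0.2538, 0.2567]
tool_rot: [0.712, 0.703, 0.002, 0.001]
force: [0.3, -0.5, -0.1]
finger_gap: 0.501
gripper_force: 0.0
t 44.93 tcp [ 0.6294 -0.2538  0.2567] xaxis yaw 89.28 zax [ 0.004  0.002 -1.   ] F [ 0.3 -0.5 -0.1] gap 0.501 gf 0.0
slide now-axes cm [-0.22  0.35  3.74] then turn [ 0.004 -0.002 -0.004] | slide in goal axes [-0.22  0.36  3.74]
4181.5 [[297.4 231.9]
 [300.  140.1]
 [348.2 141.5]
 [345.6 233.3]]
[array([294.2, 140.4]), array([296.1, 233.1]), array([344.8, 140.3]), array([342.9, 233. ])]
[array([311.4, 169.4]), array([311.8, 226.7]), array([328.4, 169.4]), array([328. , 226.6])]
cover [[295.4 241.1]
 [303.1 187.4]
 [379.9 198.4]
 [372.3 252. ]]
```

```bash
python3 -m creep '[{"slide":[-0.2,0.5,3],"angular":[0,0,0.025],"claw":0},{"slide":[0,0,3.5],"angular":[0,0,0],"claw":0},{"slide":[0,0,3.5],"angular":[0,0,0],"claw":0},{"slide":[0,0,2],"angular":[0,0,0],"claw":0},{"slide":[0,0,0],"angular":[0,0,0],"claw":0},{"slide":[0,0,0],"angular":[0,0,0],"claw":0}]'
python3 - <<'E'
from h import *
st();todo((.635,-.256,.108),np.radians(87.7))
E
```

```text
t: 45.53
tcp_pos: [0.6354, -0.2547, 0.1377]
tool_rot: [0.719, 0.695, 0.002, 0.001]
force: [0.1, -0.6, 0.8]
finger_gap: 0.5
gripper_force: 0.0
t 45.53 tcp [ 0.6354 -0.2547  0.1377] xaxis yaw 87.98 zax [ 0.004  0.001 -1.   ] F [ 0.1 -0.6  0.8] gap 0.5 gf 0.0
slide now-axes cm [-0.13 -0.06  4.84] then turn [ 0.004 -0.001  0.005] | slide in goal axes [-0.13 -0.04  4.84]
```

```bash
python3 -m creep '[{"slide":[-0.1,-0.1,2.5],"angular":[0,0,0],"claw":0},{"slide":[0,0,2.2],"angular":[0,0,0],"claw":0},{"slide":[0,0,0],"angular":[0,0,0],"claw":0},{"slide":[0,0,0],"angular":[0,0,0],"claw":-1},{"slide":[0,0,0],"angular":[0,0,0],"claw":-1},{"slide":[0,0,0],"angular":[0,0,0],"claw":-1},{"slide":[0,0,0],"angular":[0,0,0],"claw":-1},{"slide":[0,0,0],"angular":[0,0,0],"claw":-1},{"slide":[0,0,0],"angular":[0,0,0],"claw":-1},{"slide":[0,0,0],"angular":[0,0,0],"claw":-1}]' 60
python3 - <<'E'
from h import *
st()
E
python3 -m creep '[{"slide":[0,0,-1],"angular":[0,0,0],"claw":-1},{"slide":[0,0,-2],"angular":[0,0,0],"claw":-1},{"slide":[0,0,-3.5],"angular":[0,0,0],"claw":-1},{"slide":[0,0,-3.5],"angular":[0,0,0],"claw":-1},{"slide":[0,0,-3.5],"angular":[0,0,0],"claw":-1},{"slide":[0,0,-3.5],"angular":[0,0,0],"claw":-1},{"slide":[0,0,-3],"angular":[0,0,0],"claw":-1},{"slide":[0,0,0],"angular":[0,0,0],"claw":-1},{"slide":[0,0,0],"angular":[0,0,0],"claw":-1}]'
python3 - <<'E'
from h import *
st();todo((.680,.042,.29),np.radians(92.7),0,0,0)
E
```

```text
t: 46.37
tcp_pos: [0.6368, -0.2583, 0.0941]
tool_rot: [0.72, 0.694, 0.003, 0.005]
force: [-0.3, 1.4, 6.7]
finger_gap: 0.148
gripper_force: 62.8
t 46.37 tcp [ 0.6368 -0.2583  0.0941] xaxis yaw 87.89 zax [ 0.01  -0.003 -1.   ] F [-0.3  1.4  6.7] gap 0.148 gf 62.8
t: 47.12
tcp_pos: [0.6347, -0.2578, 0.2943]
tool_rot: [0.72, 0.694, 0.003, 0.005]
force: [0.4, -0.1, -2.6]
finger_gap: 0.151
gripper_force: 61.7
t 47.12 tcp [ 0.6347 -0.2578  0.2943] xaxis yaw 87.88 zax [ 0.011 -0.004 -1.   ] F [ 0.4 -0.1 -2.6] gap 0.151 gf 61.7
slide now-axes cm [30.13  3.42  0.38] then turn [ 0.011  0.004 -0.084] | slide in goal axes [29.74  5.94  0.43]
```

```bash
python3 - <<'E'
from h import *
im=cv2.imread("pics/t8.png"); h=cv2.cvtColor(im,cv2.COLOR_BGR2HSV)
L=[]
for u in range(308,378,3):
    c=h[146:166,u]; g=np.clip(120-c[:,1].astype(float),0,None)*(c[:,2]>110)
    r=np.nonzero(g>0)[0]
    if len(r): 
        r=r[r<r[0]+8]; v=146+(g[r]*r).sum()/g[r].sum(); L.append((u,v,*px2w("top",u,v,.153)[:2]))
L=np.array(L); print(L[::4].round(3)); k=np.polyfit(L[:,3],L[:,2],1); print(k, "x at y=.042",np.polyval(k,.042),"yaw",90-np.degrees(np.arctan(k[0])), "resid",(L[:,2]-np.polyval(k,L[:,3])).std())
# scene: predicted ends
d=np.array([k[0],1,0])/np.hypot(k[0],1)
for t in (-.115,0,.115): print(w2px("scene",np.array([np.polyval(k,.042),.042,.15])+t*d),w2px("top",np.array([np.polyval(k,.042),.042,.15])+t*d))
s=cv2.imread("pics/s8.png"); cv2.imwrite("pics/rail.png",cv2.resize(s[165:265,230:330],None,fx=6,fy=6,interpolation=cv2.INTER_CUBIC))
E
```

```text
[[ 3.08000e+02  1.56885e+02  6.72000e-01  1.38000e-01]
 [ 3.20000e+02  1.56009e+02  6.76000e-01  1.04000e-01]
 [ 3.32000e+02  1.55634e+02  6.77000e-01  7.00000e-02]
 [ 3.44000e+02  1.55046e+02  6.79000e-01  3.60000e-02]
 [ 3.56000e+02  1.54751e+02  6.81000e-01  1.00000e-03]
 [ 3.68000e+02  1.54408e+02  6.82000e-01 -3.30000e-02]]
[-0.04428078  0.68160247] x at y=.042 0.6797426731221067 yaw 92.53544537504318 resid 0.003443152954769984
[249.23570589 181.38059922] [381.82561019 154.01080351]
[276.07330791 200.92557311] [341.68088736 155.16799181]
[305.34297031 222.24173939] [301.25774344 156.33320571]
```

```bash
python3 -m creep '[{"slide":[2,0.2,0],"angular":[0,0,-0.04],"claw":-1},{"slide":[3.3,0.6,0],"angular":[0,0,-0.04],"claw":-1},{"slide":[3.5,0.7,0],"angular":[0,0,0],"claw":-1},{"slide":[3.5,0.7,0],"angular":[0,0,0],"claw":-1},{"slide":[3.5,0.7,0],"angular":[0,0,0],"claw":-1},{"slide":[3.5,0.7,0],"angular":[0,0,0],"claw":-1},{"slide":[3.5,0.7,0],"angular":[0,0,0],"claw":-1},{"slide":[3.5,0.7,0],"angular":[0,0,0],"claw":-1},{"slide":[2.5,0.5,0],"angular":[0,0,0],"claw":-1},{"slide":[0.8,0.2,0],"angular":[0,0,0],"claw":-1}]'
python3 -m creep '[{"slide":[0,0,0],"angular":[0,0,0],"claw":-1},{"slide":[0,0,0],"angular":[0,0,0],"claw":-1},{"slide":[0,0,0],"angular":[0,0,0],"claw":-1}]'
python3 - <<'E'
from h import *
st();todo((.679,.042,.177),np.radians(92.6),0,0,0)
E
```

```text
t: 47.95
tcp_pos: [0.6794, 0.0454, 0.2885]
tool_rot: [0.69, 0.724, 0.001, -0.001]
force: [-1.4, -0.7, -2.3]
finger_gap: 0.151
gripper_force: 61.7
t: 48.2
tcp_pos: [0.6805, 0.0388, 0.2903]
tool_rot: [0.692, 0.722, 0.001, 0.002]
force: [-0.0, 0.5, -2.6]
finger_gap: 0.148
gripper_force: 61.7
t 48.2 tcp [0.6805 0.0388 0.2903] xaxis yaw 92.39 zax [ 0.004 -0.002 -1.   ] F [-0.   0.5 -2.6] gap 0.148 gf 61.7
slide now-axes cm [ 0.35 -0.18 11.33] then turn [ 0.004  0.002 -0.004] | slide in goal axes [ 0.33 -0.14 11.33]
```

```bash
python3 - <<'E'
from h import *
st();im=viewer.snapshot("wrist"); cv2.imwrite("pics/w12.png",im); g=cv2.cvtColor(im,cv2.COLOR_BGR2HSV)
for y in (.10,.12,.14,.155):
    x=.6816-.0443*y
    u,v=w2px("wrist",(x,y,.15)); a,_=w2px("wrist",(x-.008,y,.15)); b,_=w2px("wrist",(x+.008,y,.15))
    r=im[int(v),270:370].astype(int) if 0<=v<400 else None
    print(y,u.round(1),v.round(1),a.round(1),b.round(1)); 
    if r is not None: print("".join("#" if (p.max()-p.min()<45 and p.max()>70) else "." for p in r))
E
```

```text
t 48.2 tcp [0.6805 0.0388 0.2903] xaxis yaw 92.39 zax [ 0.004 -0.002 -1.   ] F [-0.   0.5 -2.6] gap 0.148 gf 61.7
0.1 314.2 119.2 304.1 324.3
...............................#.####################################...###........####.###########.
0.12 314.1 92.7 303.8 324.4
########.############.####.......################################.#....#.#...######.#.##########..##
0.14 313.9 64.9 303.4 324.5
..............######################################################################################
0.155 313.8 43.4 303.2 324.5
..................##############################################################################.#..
```

```bash
python3 - <<'E'
from h import *
im=cv2.imread("pics/w12.png")
for v in (20,43,65,93,119): print(v," ".join("%d/%d/%d"%tuple(p) for p in im[v,286:352:4].astype(int)))
E
```

```text
20 79/52/37 79/52/37 80/52/37 83/53/39 75/48/35 86/55/40 82/54/38 79/52/37 81/53/38 79/50/37 75/49/35 77/50/36 82/54/38 76/49/35 79/52/38 77/50/36 82/53/39
43 129/85/62 190/184/187 219/217/220 218/217/219 177/175/178 170/169/171 196/194/197 143/141/144 115/113/116 92/90/92 148/145/148 153/150/153 152/150/152 131/128/129 76/50/36 77/51/37 78/50/36
65 211/209/212 219/218/220 214/211/215 191/189/193 182/179/182 167/164/167 121/120/122 146/143/146 116/114/117 92/91/93 152/151/153 153/150/154 155/152/155 154/151/154 146/144/147 81/54/39 79/51/37
93 83/53/39 84/54/40 80/53/39 58/38/27 59/41/32 103/101/103 118/116/119 145/142/145 117/115/117 93/93/93 85/56/42 82/53/38 83/54/38 92/59/42 82/54/38 81/53/38 77/50/38
119 131/85/61 130/85/60 127/83/59 115/75/53 70/46/33 97/95/97 116/114/117 144/141/143 118/116/119 95/93/96 81/53/39 77/51/37 78/52/37 83/54/39 82/53/38 85/55/39 84/55/39
```

The rail spans u = 305 to 323 at v = 93 against a prediction of 304 to 324, so it is aligned. I lower the tag.

```bash
python3 -m creep '[{"slide":[0.3,-0.15,2],"angular":[0,0,0],"claw":-1},{"slide":[0,0,2],"angular":[0,0,0],"claw":-1},{"slide":[0,0,2],"angular":[0,0,0],"claw":-1},{"slide":[0,0,2],"angular":[0,0,0],"claw":-1},{"slide":[0,0,1.5],"angular":[0,0,0],"claw":-1},{"slide":[0,0,1],"angular":[0,0,0],"claw":-1},{"slide":[0,0,0],"angular":[0,0,0],"claw":-1},{"slide":[0,0,0],"angular":[0,0,0],"claw":-1},{"slide":[0,0,0],"angular":[0,0,0],"claw":-1}]'
python3 - <<'E'
from h import *
st();todo((.679,.042,.177),np.radians(92.6),0,0,0)
E
python3 -m creep '[{"slide":[0,0,0.3],"angular":[0,0,0],"claw":-1},{"slide":[0,0,0.2],"angular":[0,0,0],"claw":-1},{"slide":[0,0,0],"angular":[0,0,0],"claw":-1},{"slide":[0,0,0],"angular":[0,0,0],"claw":-1}]'
python3 - <<'E'
from h import *
st();todo((.679,.042,.177),np.radians(92.6),0,0,0)
E
```

```text
t: 49.0
tcp_pos: [0.6811, 0.0425, 0.1878]
tool_rot: [0.692, 0.722, 0.003, 0.004]
force: [-0.2, -0.7, -2.7]
finger_gap: 0.146
gripper_force: 61.6
t 49.0 tcp [0.6811 0.0425 0.1878] xaxis yaw 92.42 zax [ 0.009 -0.001 -1.   ] F [-0.2 -0.7 -2.7] gap 0.146 gf 61.6
slide now-axes cm [-0.04 -0.23  1.07] then turn [ 0.009  0.002 -0.003] | slide in goal axes [-0.04 -0.22  1.08]
t: 49.33
tcp_pos: [0.6802, 0.0433, 0.1818]
tool_rot: [0.692, 0.722, 0.002, 0.003]
force: [-0.2, 0.1, -2.1]
finger_gap: 0.149
gripper_force: 61.6
t 49.33 tcp [0.6802 0.0433 0.1818] xaxis yaw 92.48 zax [ 0.007 -0.001 -1.   ] F [-0.2  0.1 -2.1] gap 0.149 gf 61.6
slide now-axes cm [-0.13 -0.13  0.48] then turn [ 0.007  0.001 -0.002] | slide in goal axes [-0.13 -0.13  0.48]
```

```bash
python3 -m creep '[{"slide":[0,-0.1,0.3],"angular":[0,0,0],"claw":-1},{"slide":[0,0,0.15],"angular":[0,0,0],"claw":-1},{"slide":[0,0,0],"angular":[0,0,0],"claw":-1},{"slide":[0,0,0],"angular":[0,0,0],"claw":-1}]'
python3 - <<'E'
from h import *
st()
E
python3 -m creep '[{"slide":[0,0,0.1],"angular":[0,0,0],"claw":-1},{"slide":[0,0,0],"angular":[0,0,0],"claw":-1},{"slide":[0,0,0],"angular":[0,0,0],"claw":-1}]'
python3 - <<'E'
from h import *
st()
E
```

```text
t: 49.67
tcp_pos: [0.6792, 0.0433, 0.1772]
tool_rot: [0.692, 0.722, 0.002, 0.003]
force: [-0.7, 0.3, -0.1]
finger_gap: 0.149
gripper_force: 62.0
t 49.67 tcp [0.6792 0.0433 0.1772] xaxis yaw 92.47 zax [ 0.006 -0.001 -1.   ] F [-0.7  0.3 -0.1] gap 0.149 gf 62.0
t: 49.92
tcp_pos: [0.6792, 0.0433, 0.1771]
tool_rot: [0.692, 0.722, 0.002, 0.003]
force: [-2.7, 1.1, 5.5]
finger_gap: 0.146
gripper_force: 62.7
t 49.92 tcp [0.6792 0.0433 0.1771] xaxis yaw 92.48 zax [ 0.007 -0.001 -1.   ] F [-2.7  1.1  5.5] gap 0.146 gf 62.7
```

```bash
python3 -m creep '[{"slide":[0,0,0],"angular":[0,0,0],"claw":0},{"slide":[0,0,0],"angular":[0,0,0],"claw":0},{"slide":[0,0,0],"angular":[0,0,0],"claw":0},{"slide":[0,0,0],"angular":[0,0,0],"claw":0},{"slide":[0,0,-2],"angular":[0,0,0],"claw":0},{"slide":[0,0,-3],"angular":[0,0,0],"claw":0},{"slide":[0,0,-4],"angular":[0,0,0],"claw":0},{"slide":[0,0,-4],"angular":[0,0,0],"claw":0}]'
python3 -m creep '[{"slide":[-4,0,0],"angular":[0,0,0],"claw":0},{"slide":[-4,0,0],"angular":[0,0,0],"claw":0},{"slide":[-4,0,0],"angular":[0,0,0],"claw":0},{"slide":[-4,0,0],"angular":[0,0,0],"claw":0},{"slide":[-4,0,0],"angular":[0,0,0],"claw":0},{"slide":[-4,0,0],"angular":[0,0,0],"claw":0},{"slide":[-4,0,0],"angular":[0,0,0],"claw":0},{"slide":[0,0,0],"angular":[0,0,0],"claw":0},{"slide":[0,0,0],"angular":[0,0,0],"claw":0}]'
python3 - <<'E'
from h import *
st(); t=viewer.snapshot("top"); s=viewer.snapshot("scene")
a=cv2.resize(t[125:275,200:400],(400,300),interpolation=cv2.INTER_CUBIC); b=cv2.resize(s[165:265,260:360],(400,400),interpolation=cv2.INTER_CUBIC)
o=np.zeros((600,800,3),np.uint8); o[:300,:400]=a; o[:400,400:]=b; o[300:550,:400]=cv2.resize(s,(400,250)); cv2.imwrite("pics/end.png",o)
E
```

```text
t: 50.58
tcp_pos: [0.6778, 0.0433, 0.3059]
tool_rot: [0.692, 0.722, 0.001, 0.001]
force: [1.0, -0.1, 0.1]
finger_gap: 0.501
gripper_force: 0.0
t: 51.33
tcp_pos: [0.69, -0.2396, 0.3053]
tool_rot: [0.693, 0.721, 0.002, 0.002]
force: [0.2, 0.4, 0.1]
finger_gap: 0.502
gripper_force: 0.0
t 51.33 tcp [ 0.69   -0.2396  0.3053] xaxis yaw 92.21 zax [ 0.006 -0.    -1.   ] F [0.2 0.4 0.1] gap 0.502 gf 0.0
```

View pics/end.png

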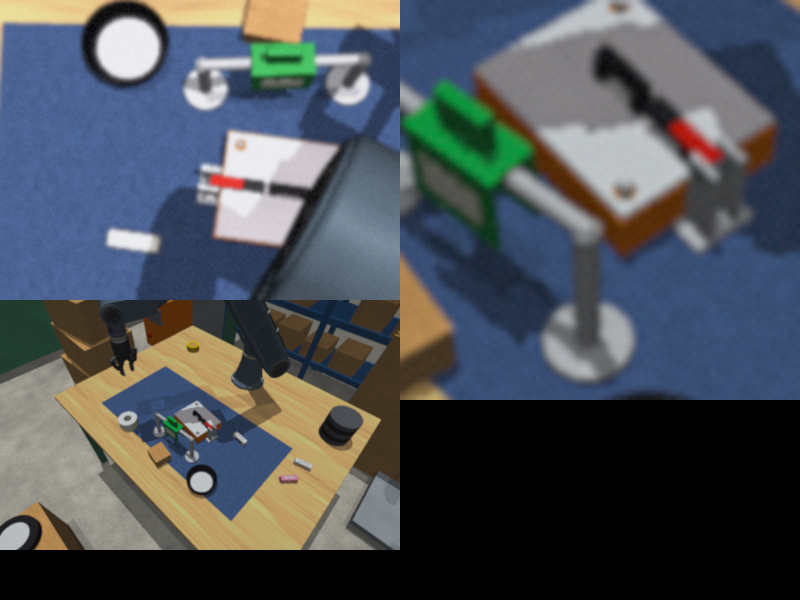

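The final composite shows:
- The cover is flush on the case with both pins through the holes, at (240,145) in the top view and (625,190) in the scene view.
- The clamp arm is down on the cover at (690,140), and the tag sits astride the rail at (282,68).
- No black handles are left on the bench, and the bystanders have not moved.

```bash
python3 -c "
from station import ticket; print(ticket.sign_off())"
```

```text
the job is handed in; nothing more can be done
None
```

The job is handed in: all three black handles are in the case, the cover is seated over both pins, the clamp is fully down and the green tag hangs astride the rail, finished at about 51 s of the 210 s; sign-off returned no verdict.

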